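# Re-divide and fill the bottom parts tray

## Task

Lift the two upper wooden trays off the bottom one and set them aside, then slide the divider in the bottom tray along until it lines up with the steel pointer on the tray's side. Put the loose pipe fittings into the larger compartment nearer the robot and the loose wing nuts into the smaller one beyond the divider, and restack the two trays squarely on the bottom tray in their old order, with the divider still at the pointer. Leave the pencil where it is.

Things in the scene. Friction and masses are not known exactly. Their poses are not given: they have to be found in the camera images.
- base_floor (a point): bottom tray, fixed to the bench: open light wooden box, 210 mm long (its x, pointing away from the robot, turned up to 9 degrees about z) x 150 mm wide (its y) x 74 mm high, walls and floor 6 mm; inside 198 x 138 mm, 68 mm deep. Screw lugs 3 mm thick stand out 20 mm from the middle of its long sides. This point is the centre of its inner floor, 6 mm above the bench
- divider (a joint): position in m of the sliding divider along the bottom tray's x, 0 at mid-tray, from -0.045 (nearer the robot) to +0.045; it stays where it is left and takes about 6 N to slide. It is an aluminium plate, 8 mm thick, across the whole width of the tray, its upper edge 53 mm above the bench
- divider_grip (a point): centre of the black grip on top of the divider: 16 mm along the tray's x, 50 mm along its y, 24 mm high, its top 68 mm above the bench, at the middle of the tray's width
- pointer_mark (a point): tip bar of the steel pointer plate screwed to the outside of the bottom tray's right-hand side, 67 mm above the bench; its axes are parallel to the tray's. It sits somewhere between 20 and 35 mm beyond mid-tray and shows where along the tray's x the divider (its grip's centre) shall stand
- middle_tray_grip (a point): the middle tray, loose, 0.34 kg: light wood, 210 (x) x 150 (y) x 56 mm high, floor and walls 6 mm, flat underneath, standing on the rim of the bottom tray at first. Along its middle runs an 8 mm partition with a dark wooden grip bar, 80 mm along x, 18 mm thick across y, 46 mm high on the tray's floor (top 52 mm above the tray's underside); 60 mm free to each side of it. This point is the bar's centre, 29 mm above the underside of the tray
- top_tray_grip (a point): the top tray, loose, 0.28 kg: like the middle tray but only 46 mm high, standing on the rim of the middle tray at first; its grip bar is 36 mm high on the tray's floor (top 42 mm above the underside). This point is the bar's centre, 24 mm above the underside of the tray
- coupling_centre (a point): a pipe fitting: black straight coupling, 54 mm in diameter, 60 mm high, standing on end on the bench; its centre, 30 mm up. May be absent
- union_centre (a point): a pipe fitting: black ribbed union, 53 to 55 mm across, 50 mm high, standing on end on the bench; its centre, 25 mm up. May be absent
- wing_nut_a_centre (a point): a bright wing nut, 15 mm thick (its x), 36 mm over the wings (its y), 19 mm high; its centre, 9.5 mm up. May be absent
- wing_nut_b_centre (a point): a second wing nut of the same sort. May be absent
- pencil: flat red carpenter's pencil, 8 x 187 x 15 mm, its length along its own y, lying left to right near the front edge of the bench; leave it alone. Origin at the middle of its underside
- free_bench (a point): middle of the bare bench left of the bottom tray: room for one tray (or both, one on the other) with its length along world y. Around: bench front edge at x = 0.36; a board 22 to 41 mm high begins at x = 0.515 for y over 0.14, another at x = 0.472 for y under -0.195
Mind the look-alikes: they are no part of the job. Leave any red look-alike of the part that bears union_centre alone.

How it is judged:
On the way, in this order (a step that is already met when the one before it is completed fails the run):
1. both upper trays are off the bottom tray, set down beside it (horizontal distance between each of middle_tray_grip, top_tray_grip and base_floor above 0.15 m and angle between each of middle_tray_grip, top_tray_grip's own z axis and vertical below 0.2 rad and height (world z) of each of middle_tray_grip, top_tray_grip below 0.15 m), for 0.3 s.
2. the divider stands at the pointer (within 5 mm) (x of divider_grip in the frame of pointer_mark between -0.005 and 0.005 m), for 0.3 s.
At the end, for the whole second after the job is handed in: Divider within 5 mm of the pointer; fittings present in the compartment nearer the robot, wing nuts present beyond the divider, all below the rim; middle tray on the bottom tray and top tray on the middle one, each centred within 12 mm, level, parallel within 0.1 rad (either way round) (all of step 2 and horizontal distance between each of middle_tray_grip, top_tray_grip and base_floor below 0.012 m and angle between the x axis of each of middle_tray_grip, top_tray_grip and the x axis of base_floor, either way round below 0.1 rad and angle between each of middle_tray_grip, top_tray_grip's own z axis and vertical below 0.05 rad and height (world z) of middle_tray_grip between 0.097 and 0.109 m and height (world z) of top_tray_grip between 0.148 and 0.16 m and y of coupling_centre in the frame of base_floor between -0.07 and 0.07 m and z of coupling_centre in the frame of base_floor between 0 and 0.06 m and x of each of coupling_centre, union_centre in the frame of divider_grip below -0.02 m and x of each of coupling_centre, union_centre in the frame of base_floor above -0.099 m and y of union_centre in the frame of base_floor between -0.07 and 0.07 m and z of union_centre in the frame of base_floor between 0 and 0.06 m and y of wing_nut_a_centre in the frame of base_floor between -0.07 and 0.07 m and z of wing_nut_a_centre in the frame of base_floor between 0 and 0.06 m and x of each of wing_nut_a_centre, wing_nut_b_centre in the frame of divider_grip above 0.008 m and x of each of wing_nut_a_centre, wing_nut_b_centre in the frame of base_floor below 0.099 m and y of wing_nut_b_centre in the frame of base_floor between -0.07 and 0.07 m and z of wing_nut_b_centre in the frame of base_floor between 0 and 0.06 m); the robot touches nothing.
It fails at once if the pencil is moved more than 30 mm (distance of pencil from where it was at the start of the episode above 0.03 m).
Of coupling, union, wing_nut_a, wing_nut_b only 2 to 4 are there at a start; the rules pass over those that are not, and their reading is None.
At some moment in a run one of coupling, union may be knocked a few centimetres aside while the robot is not near it.
Once in a run the grip may slacken for a moment while it holds something.
It also fails if it takes over 210 s, if anything falls off the work surface, if the arm or the gripper's body presses on something with over 40 N, if the wrist force passes 120 N, or if a joint passes its speed limit or range.

## Robot

A 6-joint arm with a two-finger parallel gripper is mounted at the origin on a cart in front of the work surface, level with it; the furniture and walls round the work are solid. World frame = base frame: x ahead of the robot, y to its left, z up, the work surface at z = 0. Lengths are in m, angles in rad, forces in N, time in s.
With the tool pointing down it reaches from about 0.3 to 0.875 m from the base axis. Payload 6.4 kg.
Tool frame: the origin (TCP) lies midway between the tips of the shut fingers; the grasp point (between the pads) lies 19 mm behind it; x points along the fingers, y is the direction in which the jaws open and shut, and the axes are right-handed (so a half turn about x gives the same grasp; the last joint's range is limited). The gripper opens to 85 mm and grips with 20 to 120 N. Pads are 22 mm wide; open, the fingers measure 114 mm over their backs; the gripper's body (76 mm by 85 mm) begins 54 mm behind the grasp point. The pads swing forward as they close: fully open they stand 13 mm farther back than shut.
Start: joints at [-1.322, 0.181, 1.607, -0, 1.354, -0.206], TCP at [0.253, -0.517, 0.231] pointing down, gripper open.
Joint ranges: [-2.99, 2.99], [-0.89, 2.07], [0.3, 2.58], [-1.14, 4.28], [0, 2.63], [-3.12, 3.12]. Speed limits (rad/s): [2.57, 2.57, 3.01, 3.14, 3.14, 3.14].

## Interface

Orientations are given as a unit quaternion [w, x, y, z].
In Python, from bench import ctrl gives the robot as it stands.
- The arm moves only by the tool step_arm, never from a script. Its argument "motion" is a list of rows, each a list of 7 numbers: the shift along the tool's x, y, z in mm, then the turn, a rotation vector about the tool's x, y, z in degrees, then the closure in counts, from 0 (fully open) to 255 (shut). In form: [[tx, ty, tz, rx, ry, rz, hand], ...]. A call has 1 to 10 rows; each row is the pose to reach, as a shift and turn from the pose commanded when the call began, along the tool's axes at that moment; what a row does not reach only later rows make up. A row lasts 1/8 s, in which the tool goes at most 62.5 mm and 10.7 degrees, less where a joint would pass 70% of its speed; a pose out of reach is approached as far as the arm can. A call with a gripper value outside its range is refused whole. The fingers move at their own pace and stop on an object; the grip force is fixed at half the most. Time passes only in rows, so rows that repeat a pose let the fingers close. It gives the time, the measured TCP pose, the force and the opening at its end, in the units of the state.
- ctrl.get_obs(): the state, without advancing time (a new reading comes with each control period).
- ctrl.camera(name): name is "scene" or "top" or "wrist"; returns (picture, depth): 420x560x3 uint8, red, green, blue; 420x560 float32, m along the optical axis (not along the pixel's ray), 0 where there is no reading.
- ctrl.camera_info(name): a dict with "fx", "fy", "cx", "cy" (pixels), "T" (4x4, takes a point from camera to world coordinates); the wrist camera has in their place "hand_eye" (4x4, takes a point from camera to tool coordinates, whose origin is the TCP and whose axes are the tool frame's). Camera axes: x right, y down, z forward; pixel columns grow to the right and rows downward; lengths in m; the calibration is good to about 2 mm. A picture is of the moment at which its call begins: read the wrist's pose just before it. camera_info takes no time and is no camera call.
- ctrl.hand_in(): hands the job in, once; it reports no verdict.
The state is a dict: "time_s": time; "q": joint angles; "dq": joint speeds; "joint_efforts": joint torques, N m; "eef_pos": TCP position; "eef_rot": TCP orientation; "wrist_force": force on the tool from outside, world axes, zero at the start; "torque": the same for the moment, N m; "opening": opening from 0.0 (shut) to 1.0 (fully open).
Only numpy, scipy, OpenCV 4.12 (cv2) and the standard library are available. Lean on these libraries where they do the work, as an engineer would, in place of code of your own. Each camera call takes 0.05 s, during which the arm holds its last target. There are 200 camera calls.

## Working session

There is one attempt and no reset: what is moved stays moved. The work goes in short steps, Python scripts to look and compute and a tool call to move; the robot and the scene stay as the last step left them, time stands still between calls to the robot, and variables do not carry over. Pictures are saved under pics/ and viewed, about 12 in all and at most 16, crops included, and the job is handed in when it is done.

Besides the shell and the picture viewer there is one more tool, called after "Call:" by a JSON object that holds its "name" and its "arguments", one argument or row to a line. step_arm: Moves the arm, as the interface text tells. Its arguments: {"type":"object","properties":{"motion":{"type":"array","items":{"type":"array","items":{"type":"number"}}}},"required":["motion"]}

```bash
mkdir -p pics; ls; cat > h.py <<'E'
import numpy as np, cv2
from bench import ctrl
from scipy.spatial.transform import Rotation as R
def tool():
    o=ctrl.get_obs(); T=np.eye(4); w,x,y,z=o["eef_rot"]
    T[:3,:3]=R.from_quat([x,y,z,w]).as_matrix(); T[:3,3]=o["eef_pos"]; return T,o
def shot(name,fn=None):
    T,o=tool(); rgb,d=ctrl.camera(name); i=ctrl.camera_info(name)
    C=T@np.array(i["hand_eye"]) if name=="wrist" else np.array(i["T"])
    if fn: cv2.imwrite(f"pics/{fn}.png",rgb[:,:,::-1])
    v,u=np.mgrid[:420,:560]
    P=np.stack([(u-i["cx"])/i["fx"]*d,(v-i["cy"])/i["fy"]*d,d],-1)@C[:3,:3].T+C[:3,3]
    P[d==0]=np.nan
    return rgb,d,P,C,i
E
python3 - <<'E'
from h import *
T,o=tool(); print(T.round(3)); print(o)
for n in("top","scene"):
    rgb,d,P,C,i=shot(n,n+"1"); np.savez(f"{n}1.npz",rgb=rgb,P=P); print(n,C.round(3))
E
```

```text
pics
[[-0.     0.439 -0.898  0.252]
 [ 0.002 -0.898 -0.439 -0.516]
 [-1.    -0.002 -0.     0.23 ]
 [ 0.     0.     0.     1.   ]]
{'time_s': 0.0, 'q': array([-1.32229381e+00,  1.81532185e-01,  1.60800297e+00, -1.32277064e-05,
        1.35379780e+00, -2.06279835e-01]), 'dq': array([-0.00012796, -0.00232166,  0.00047696,  0.00197982,  0.00093192,
       -0.00168168]), 'joint_efforts': array([-1.45763220e-04, -4.44871831e+01, -3.51334727e+01, -2.06474269e-04,
        9.34723212e-03,  3.09281415e-05]), 'eef_pos': array([ 0.25246269, -0.51599998,  0.23039157]), 'eef_rot': array([-0.15879363, -0.68888628, -0.16002375,  0.68892139]), 'wrist_force': array([ 0.41003284,  0.2020483 , -0.32282998]), 'torque': array([ 0.00387065,  0.00817484, -0.02790656]), 'opening': 0.9972405535367891}
top [[-0.005 -0.985  0.175  0.333]
 [-1.     0.006  0.005 -0.007]
 [-0.006 -0.175 -0.985  1.238]
 [ 0.     0.     0.     1.   ]]
scene [[-0.742 -0.594  0.31   0.184]
 [-0.67   0.656 -0.347  0.388]
 [ 0.003 -0.465 -0.885  1.07 ]
 [ 0.     0.     0.     1.   ]]
```

View pics/top1.png

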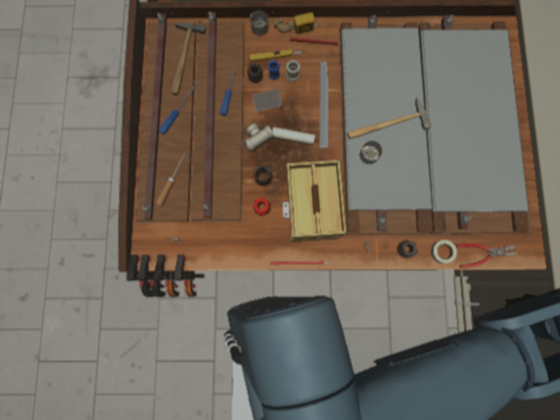

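View pics/scene1.png

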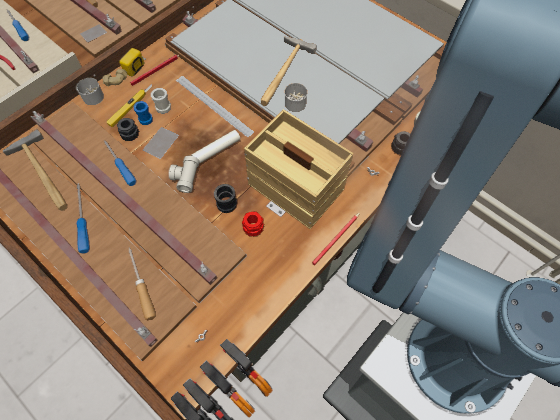

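The top view shows the tray stack at (316,200), black fittings at (263,175) and (407,248), and a red look-alike at (261,206). Small bright items, probably the wing nuts, are at (175,240) and (367,247). The pencil is at (298,263).

```bash
python3 - <<'E'
from h import *
a=np.load("top1.npz"); P=a["P"]; rgb=a["rgb"]
s=np.load("scene1.npz");
def c(r,x0,x1,y0,y1,w,h): return cv2.resize(r[y0:y1,x0:x1],(w,h),interpolation=cv2.INTER_CUBIC)
im=np.vstack([np.hstack([c(rgb,355,465,230,270,440,160),c(rgb,155,195,225,265,160,160),c(rgb,240,280,160,220,200,160)]),
 np.hstack([c(s["rgb"],190,290,170,250,400,320),c(s["rgb"],355,455,120,200,400,320)])])if 0 else None
A=np.hstack([c(rgb,355,465,230,270,440,160),c(rgb,155,195,225,265,160,160),c(rgb,240,280,160,220,200,160)])
B=np.hstack([c(s["rgb"],190,290,170,250,400,320),c(s["rgb"],355,455,120,200,400,320)])
cv2.imwrite("pics/crop1.png",np.vstack([A,B])[:,:,::-1])
for (u,v,r) in[(263,175,12),(407,248,12),(445,250,14),(255,72,12),(175,240,8),(367,247,8),(261,206,12),(298,263,30)]:
    Q=P[v-r:v+r,u-r:u+r].reshape(-1,3); zt=np.nanpercentile(Q[:,2],98); m=(Q[:,2]>max(0.006,zt*0.55)) 
    q=Q[m]; print((u,v),len(q),"ztop",np.nanmax(Q[:,2]).round(3),"mean",q.mean(0).round(3),"min",q.min(0).round(3),"max",q.max(0).round(3))
# tray stack
m=(P[...,2]>0.16)&(P[...,2]<0.2)&(P[...,0]>0.3)&(P[...,0]<0.75)&(abs(P[...,1])<0.2)
q=P[m]; h=np.median(q[q[:,2]>0.168][:,2]);print("rim",h)
q=q[q[:,2]>h-0.003]; print(cv2.minAreaRect((q[:,:2]*1000).astype(np.float32)),len(q))
E
```

```text
(263, 175) 148 ztop 0.066 mean [0.662 0.07  0.055] min [0.633 0.044 0.034] max [0.688 0.095 0.066]
(407, 248) 181 ztop 0.054 mean [ 0.424 -0.379  0.046] min [ 0.399 -0.407  0.029] max [ 0.449 -0.356  0.054]
(445, 250) 274 ztop 0.03 mean [ 0.416 -0.498  0.023] min [ 0.381 -0.535  0.015] max [ 0.45  -0.463  0.03 ]
(255, 72) 165 ztop 0.054 mean [1.018 0.097 0.045] min [0.996 0.072 0.029] max [1.044 0.123 0.054]
(175, 240) 14 ztop 0.02 mean [0.459 0.35  0.014] min [0.456 0.335 0.008] max [0.465 0.366 0.02 ]
(367, 247) 16 ztop 0.02 mean [ 0.434 -0.261  0.014] min [ 0.417 -0.266  0.008] max [ 0.449 -0.255  0.02 ]
(261, 206) 163 ztop 0.055 mean [0.56  0.073 0.046] min [0.535 0.048 0.03 ] max [0.587 0.098 0.055]
(298, 263) 174 ztop 0.177 mean [ 0.454 -0.067  0.15 ] min [ 0.449 -0.123  0.095] max [ 0.462 -0.022  0.177]
rim 0.1731161067262612
((558.2869873046875, -89.36796569824219), (210.5307159423828, 150.25936889648438), 3.5239360332489014) 669
```

View pics/crop1.png

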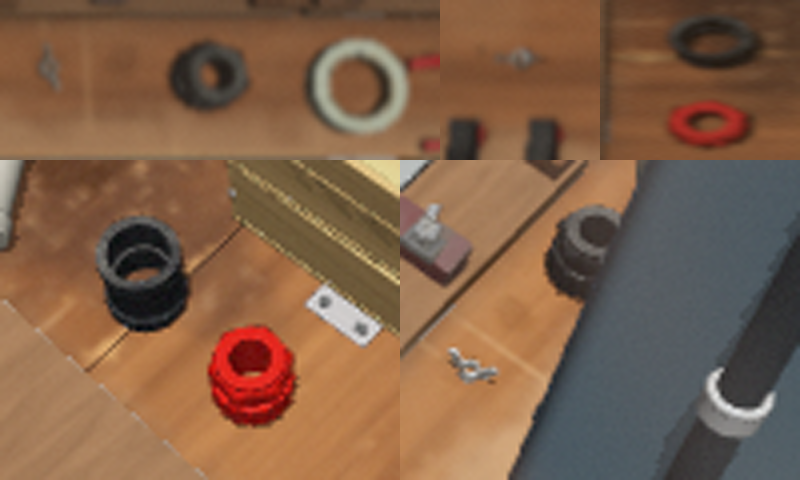

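Coupling is at (0.662, 0.070) and union at (0.424, -0.380). The wing nuts are at (0.459, 0.350) and (0.434, -0.261). The stack centre is (0.558, -0.089) with yaw about 3.5°. Next I'll write a move helper.

```bash
cat >> h.py <<'E'
def go(x,y,z,a):
    "delta in tool mm / deg for TCP target, tool down, jaw direction a deg (mod 180, nearest)"
    T,o=tool(); cur=np.degrees(np.arctan2(T[1,1],T[0,1]))
    a=cur+(a-cur+90)%180-90; c,s=np.cos(np.radians(a)),np.sin(np.radians(a))
    Rt=np.array([[0,c,s],[0,s,-c],[-1,0,0]])
    d=T[:3,:3].T@(np.array([x,y,z])-T[:3,3])*1000
    r=np.degrees(R.from_matrix(T[:3,:3].T@Rt).as_rotvec())
    print("GO",d.round(1),r.round(1),"cur",o["eef_pos"].round(4),"a",round(cur,1),"open",round(o["opening"],3),"t",round(o["time_s"],2),"F",o["wrist_force"].round(1),"q6",o["q"][5].round(2))
E
python3 -c "
from h import *
go(0.55,-0.089,0.36,-86.5)"
```

```text
GO [-129.  -253.2 -454.9] [22.6 -0.   0.1] cur [ 0.2525 -0.5161  0.2305] a -63.9 open 1.0 t 0.1 F [-1.5 -0.2 -0.2] q6 -0.21
```

Call:
{"name": "step_arm", "arguments": {
  "motion": [
    [-100,0,0,0,0,0,0],
    [-129,-30,-50,3,0,0,0],
    [-129,-253,-455,22.6,0,0,0],
    [-129,-253,-455,22.6,0,0,0],
    [-129,-253,-455,22.6,0,0,0],
    [-129,-253,-455,22.6,0,0,0],
    [-129,-253,-455,22.6,0,0,0],
    [-129,-253,-455,22.6,0,0,0],
    [-129,-253,-455,22.6,0,0,0],
    [-129,-253,-455,22.6,0,0,0]
  ]
}}

```text
time_s: 1.35
eef_pos: [0.5511, -0.0868, 0.36]
eef_rot: [-0.022, -0.707, -0.022, 0.707]
wrist_force: [0.6, -0.5, -0.3]
opening: 1.001
```

```bash
python3 - <<'E'
from h import *
go(0.55,-0.089,0.36,-86.5)
rgb,d,P,C,i=shot("wrist","w1"); np.savez("w1.npz",rgb=rgb,P=P); print(C.round(3))
m=P[...,2]>0.169; q=P[m]; print(np.median(q[:,2]),cv2.minAreaRect((q[:,:2]*1000).astype(np.float32)))
g=cv2.cvtColor(rgb,cv2.COLOR_RGB2GRAY)
m=(g<95)&(P[...,2]>0.155)&(P[...,2]<0.19)
n,l,st,ce=cv2.connectedComponentsWithStats(m.astype(np.uint8)); 
for k in range(1,n):
    if st[k,4]>200:
        q=P[l==k]; print(st[k],np.median(q,0).round(4),cv2.minAreaRect((q[:,:2]*1000).astype(np.float32)))
E
```

```text
GO [0.  2.1 1.2] [0.1 0.  0. ] cur [ 0.5511 -0.0868  0.36  ] a -86.4 open 1.001 t 1.35 F [ 0.6 -0.5 -0.3] q6 1.14
[[ 0.061 -0.959 -0.277  0.621]
 [-0.998 -0.059 -0.016 -0.083]
 [-0.001  0.277 -0.961  0.502]
 [ 0.     0.     0.     1.   ]]
0.4253541552858023 ((556.4280395507812, -89.84402465820312), (210.4037628173828, 150.23805236816406), 3.599407196044922)
[ 193   55   78  220 1016] [ 0.52   -0.0229  0.1655] ((544.6165771484375, -24.592605590820312), (207.97174072265625, 58.881622314453125), 20.40516471862793)
[ 268  127   16   87 1278] [ 0.5631 -0.0873  0.1716] ((560.205810546875, -87.49498748779297), (76.85214233398438, 13.477405548095703), 3.246929883956909)
[283 239  67  37 321] [ 0.4604 -0.1403  0.1597] ((464.4091491699219, -139.55833435058594), (30.371633529663086, 72.60887908935547), 31.44258689880371)
```

View pics/w1.png

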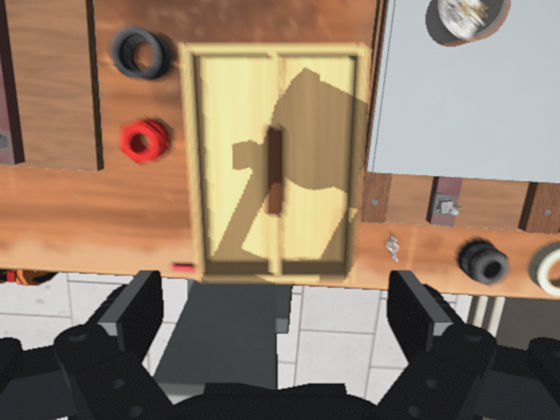

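The wrist view shows the tray with its bar at (275,170), centred at about (0.557, -0.089) and yawed 3.5°. The bar top at 0.172 agrees with the text. Going down to grip the top tray.

```bash
python3 -c "
from h import *
go(0.557,-0.0890,0.143,93.5)"
```

```text
GO [217.    6.7  -3.3] [ 0.2 -0.1  0.2] cur [ 0.5529 -0.0832  0.36  ] a -86.3 open 0.996 t 1.4 F [-1.6  1.5 -0.4] q6 1.14
```

Call:
{"name": "step_arm", "arguments": {
  "motion": [
    [60,6.7,-3.3,0.2,0,0,0],
    [120,6.7,-3.3,0.2,0,0,0],
    [160,6.7,-3.3,0.2,0,0,0],
    [180,6.7,-3.3,0.2,0,0,0],
    [180,6.7,-3.3,0.2,0,0,0]
  ]
}}

```text
time_s: 2.02
eef_pos: [0.5522, -0.0955, 0.178]
eef_rot: [-0.019, -0.705, -0.021, 0.708]
wrist_force: [0.2, -0.7, 0.3]
opening: 1.0
```

```bash
python3 -c "
from h import *
go(0.557,-0.0890,0.143,93.5)"
```

```text
GO [35.  -6.1 -5.3] [-0.3  0.3  0.1] cur [ 0.5522 -0.0955  0.178 ] a -86.8 open 1.0 t 2.02 F [ 0.2 -0.7  0.3] q6 1.13
```

Call:
{"name": "step_arm", "arguments": {
  "motion": [
    [18,-6.1,-5.3,-0.3,0,0,0],
    [34,-6.1,-5.3,-0.3,0,0,0],
    [35,-6.1,-5.3,-0.3,0,0,0],
    [35,-6.1,-5.3,-0.3,0,0,0],
    [35,-6.1,-5.3,-0.3,0,0,120],
    [35,-6.1,-5.3,-0.3,0,0,255],
    [35,-6.1,-5.3,-0.3,0,0,255],
    [35,-6.1,-5.3,-0.3,0,0,255],
    [35,-6.1,-5.3,-0.3,0,0,255],
    [35,-6.1,-5.3,-0.3,0,0,255]
  ]
}}

```text
time_s: 3.28
eef_pos: [0.5591, -0.0895, 0.1456]
eef_rot: [0.022, 0.707, 0.022, -0.707]
wrist_force: [-0.1, 0.6, 3.3]
opening: 0.199
```

```bash
python3 -c "
from h import *
go(0.557,-0.0890,0.143,93.5)"
```

```text
GO [ 2.6 -0.7  2. ] [ 0.1 -0.  -0. ] cur [ 0.5591 -0.0895  0.1456] a -86.4 open 0.199 t 3.27 F [-0.1  0.6  3.3] q6 1.14
```

Call:
{"name": "step_arm", "arguments": {
  "motion": [
    [-25,0,0,0,0,0,255],
    [-60,0,0,0,0,0,255],
    [-70,0,0,0,0,0,255],
    [-70,0,0,0,0,0,255]
  ]
}}

```text
time_s: 3.78
eef_pos: [0.5588, -0.0895, 0.2149]
eef_rot: [0.022, 0.707, 0.022, -0.707]
wrist_force: [0.2, 0.4, -2.7]
opening: 0.196
```

```bash
python3 -c "
from h import *
go(0.436,0.21,0.2156,0)"
```

```text
GO [  -0.7 -306.5  103.9] [-86.4   0.   -0. ] cur [ 0.5588 -0.0895  0.2149] a -86.4 open 0.196 t 3.77 F [ 0.2  0.4 -2.7] q6 1.14
```

Call:
{"name": "step_arm", "arguments": {
  "motion": [
    [0,-30,10,-8,0,0,255],
    [0,-70,24,-17,0,0,255],
    [0,-115,39,-27,0,0,255],
    [0,-160,54,-37,0,0,255],
    [0,-205,70,-47,0,0,255],
    [0,-250,85,-57,0,0,255],
    [0,-285,97,-67,0,0,255],
    [0,-302,103,-77,0,0,255],
    [0,-306.5,104,-86.4,0,0,255],
    [0,-306.5,104,-86.4,0,0,255]
  ]
}}

```text
time_s: 5.03
eef_pos: [0.4348, 0.2101, 0.2135]
eef_rot: [-0.499, -0.499, -0.5, 0.501]
wrist_force: [-0.4, -0.1, -3.6]
opening: 0.199
```

```bash
python3 -c "
from h import *
go(0.436,0.21,0.018,0)"
```

```text
GO [195.5   1.8  -0. ] [-0.1  0.   0.2] cur [0.4348 0.2101 0.2135] a -0.1 open 0.199 t 5.03 F [-0.4 -0.1 -3.6] q6 0.2
```

Call:
{"name": "step_arm", "arguments": {
  "motion": [
    [40,1.5,0,0,0,0,255],
    [85,1.5,0,0,0,0,255],
    [130,1.5,0,0,0,0,255],
    [160,1.5,0,0,0,0,255],
    [178,1.5,0,0,0,0,255],
    [188,1.5,0,0,0,0,255],
    [194,1.5,0,0,0,0,255],
    [194,1.5,0,0,0,0,255]
  ]
}}

```text
time_s: 6.02
eef_pos: [0.4376, 0.2098, 0.0213]
eef_rot: [-0.5, -0.5, -0.5, 0.5]
wrist_force: [0.4, -0.3, -2.7]
opening: 0.197
```

```bash
python3 -c "
from h import *
go(0.436,0.21,0.016,0)"
```

```text
GO [ 5.3 -1.6 -0.1] [-0.1  0.   0. ] cur [0.4376 0.2098 0.0213] a -0.1 open 0.197 t 6.03 F [ 0.4 -0.3 -2.7] q6 0.2
```

Call:
{"name": "step_arm", "arguments": {
  "motion": [
    [3,-1,0,0,0,0,255],
    [5,-1,0,0,0,0,255],
    [5,-1,0,0,0,0,255],
    [5,-1,0,0,0,0,60],
    [5,-1,0,0,0,0,60],
    [5,-1,0,0,0,0,60],
    [-15,-1,0,0,0,0,60],
    [-70,-1,0,0,0,0,60],
    [-130,-1,0,0,0,0,0],
    [-190,-1,0,0,0,0,0]
  ]
}}

```text
time_s: 7.28
eef_pos: [0.4362, 0.2099, 0.2133]
eef_rot: [0.5, 0.5, 0.5, -0.5]
wrist_force: [1.3, 0.6, -0.8]
opening: 0.997
```

```bash
python3 -c "
from h import *
go(0.51,-0.089,0.30,93.5)"
```

```text
GO [-86.7  74.  298.8] [86.5 -0.  -0. ] cur [0.4362 0.2099 0.2133] a -0.0 open 0.997 t 7.28 F [ 1.3  0.6 -0.8] q6 0.2
```

Call:
{"name": "step_arm", "arguments": {
  "motion": [
    [-40,5,30,8,0,0,0],
    [-70,15,75,18,0,0,0],
    [-87,30,125,28,0,0,0],
    [-87,45,175,38,0,0,0],
    [-87,60,225,48,0,0,0],
    [-87,70,270,58,0,0,0],
    [-87,74,295,68,0,0,0],
    [-87,74,299,78,0,0,0],
    [-87,74,299,86.5,0,0,0],
    [-87,74,299,86.5,0,0,0]
  ]
}}

```text
time_s: 8.52
eef_pos: [0.5103, -0.0892, 0.2983]
eef_rot: [-0.022, -0.707, -0.022, 0.707]
wrist_force: [-0.3, 0.6, 0.3]
opening: 1.0
```

```bash
python3 - <<'E'
from h import *
rgb,d,P,C,i=shot("wrist","w2")
g=cv2.cvtColor(rgb,cv2.COLOR_RGB2GRAY)
m=(P[...,2]>0.122)&(P[...,2]<0.138); n,l,st,ce=cv2.connectedComponentsWithStats(m.astype(np.uint8)); k=1+st[1:,4].argmax()
q=P[l==k]; print(np.median(q[:,2]),cv2.minAreaRect((q[:,:2]*1000).astype(np.float32)))
m=(g<100)&(P[...,2]>0.119)&(P[...,2]<0.135)&(abs(P[...,1]+.089)<.03)&(abs(P[...,0]-.557)<.06); q=P[m]; print(len(q),np.median(q,0),cv2.minAreaRect((q[:,:2]*1000).astype(np.float32)))
rgb,d,P,C,i=shot("top","t2")
m=(P[...,2]>0.039)&(P[...,2]<0.052)&(P[...,1]>0.09)&(P[...,0]<.53)&(P[...,1]<0.34); q=P[m]; print("top tray",cv2.minAreaRect((q[:,:2]*1000).astype(np.float32)))
go(0.557,-0.089,0.088,93.5)
E
```

```text
0.12735840156956024 ((553.1182861328125, -92.08441162109375), (201.22933959960938, 150.56092834472656), 4.128282070159912)
2086 [ 0.55866145 -0.09180732  0.12559523] ((557.5767822265625, -91.52129364013672), (78.9983139038086, 17.732147216796875), 4.14491081237793)
top tray ((430.7353515625, 220.59967041015625), (198.65216064453125, 236.1181182861328), 0.4896755814552307)
GO [210.3   3.  -46.6] [ 0.1 -0.   0. ] cur [ 0.5103 -0.089   0.2983] a -86.4 open 0.996 t 8.62 F [ 0.7 -0.2  0.1] q6 1.11
```

View pics/w2.png

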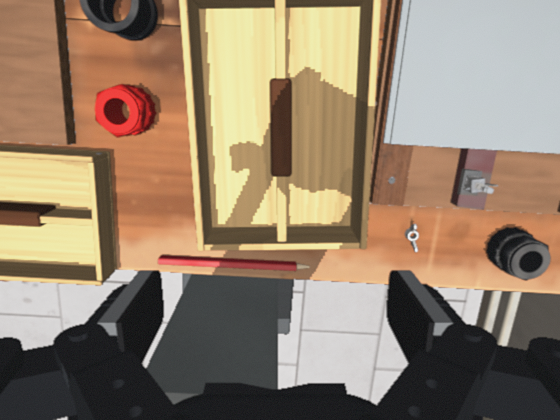

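The middle tray's bar is at (280,127), which measures (0.558, -0.0915) with yaw 4.1°. The top tray stands to the left, clear of the pencil. Going down on the middle bar.

Call:
{"name": "step_arm", "arguments": {
  "motion": [
    [40,5,-47,0,0,0,0],
    [90,5,-47,-0.5,0,0,0],
    [140,5,-47,-0.5,0,0,0],
    [180,5,-47,-0.5,0,0,0],
    [200,5,-47,-0.5,0,0,0],
    [209,5,-47,-0.5,0,0,0],
    [209,5,-47,-0.5,0,0,255],
    [209,5,-47,-0.5,0,0,255],
    [209,5,-47,-0.5,0,0,255],
    [209,5,-47,-0.5,0,0,255]
  ]
}}

```text
time_s: 9.88
eef_pos: [0.5582, -0.0914, 0.0903]
eef_rot: [0.025, 0.707, 0.024, -0.706]
wrist_force: [-0.1, 0.0, -3.5]
opening: 0.206
```

Call:
{"name": "step_arm", "arguments": {
  "motion": [
    [0,0,0,0,0,0,255],
    [-25,0,0,0,0,0,255],
    [-70,0,0,0,0,0,255],
    [-110,0,0,0,0,0,255],
    [-130,0,0,0,0,0,255],
    [-130,0,0,0,0,0,255]
  ]
}}

```text
time_s: 10.62
eef_pos: [0.5582, -0.0915, 0.2205]
eef_rot: [0.025, 0.708, 0.024, -0.706]
wrist_force: [-0.4, -1.0, -3.5]
opening: 0.202
```

```bash
python3 -c "
from h import *
go(0.436,0.21,0.216,0)"
```

```text
GO [   3.9 -309.3  101.1] [-86.   -0.1  -0.2] cur [ 0.5582 -0.0915  0.2205] a -86.0 open 0.202 t 10.62 F [-0.4 -1.  -3.5] q6 1.13
```

Call:
{"name": "step_arm", "arguments": {
  "motion": [
    [0,-30,10,-8,0,0,255],
    [0,-70,23,-17,0,0,255],
    [0,-115,38,-27,0,0,255],
    [0,-160,53,-37,0,0,255],
    [0,-205,68,-47,0,0,255],
    [0,-250,82,-57,0,0,255],
    [0,-285,94,-67,0,0,255],
    [0,-304,100,-77,0,0,255],
    [0,-309,101,-86,0,0,255],
    [0,-309,101,-86,0,0,255]
  ]
}}

```text
time_s: 11.88
eef_pos: [0.4341, 0.2102, 0.2174]
eef_rot: [-0.499, -0.499, -0.5, 0.501]
wrist_force: [0.4, -0.3, -3.3]
opening: 0.204
```

Call:
{"name": "step_arm", "arguments": {
  "motion": [
    [30,0,0,0,0,0,255],
    [80,0,0,0,0,0,255],
    [120,0,0,0,0,0,255],
    [140,0,0,0,0,0,255],
    [148,0,0,0,0,0,255],
    [148,0,0,0,0,0,255]
  ]
}}

```text
time_s: 12.62
eef_pos: [0.4352, 0.2097, 0.0709]
eef_rot: [-0.499, -0.5, -0.5, 0.501]
wrist_force: [0.3, -0.8, -2.5]
opening: 0.208
```

```bash
python3 -c "
from h import *
go(0.436,0.21,0.062,0)"
```

```text
GO [ 8.9  0.8 -0.3] [-0.2  0.   0.1] cur [0.4352 0.2097 0.0709] a -0.2 open 0.208 t 12.62 F [ 0.3 -0.8 -2.5] q6 0.21
```

Call:
{"name": "step_arm", "arguments": {
  "motion": [
    [6,0.8,0,0,0,0,255],
    [9.5,0.8,0,0,0,0,255],
    [9.5,0.8,0,0,0,0,255],
    [9.5,0.8,0,0,0,0,60],
    [9.5,0.8,0,0,0,0,60],
    [9.5,0.8,0,0,0,0,60],
    [-15,0.8,0,0,0,0,60],
    [-70,0.8,0,0,0,0,0],
    [-130,0.8,0,0,0,0,0],
    [-190,0.8,0,0,0,0,0]
  ]
}}

```text
time_s: 13.88
eef_pos: [0.4359, 0.21, 0.2632]
eef_rot: [0.5, 0.5, 0.5, -0.5]
wrist_force: [1.0, 0.0, -0.5]
opening: 1.003
```

```bash
python3 -c "
from h import *
go(0.50,-0.11,0.27,94)"
```

```text
GO [ -6.8  64.4 319.9] [86. -0. -0.] cur [0.4359 0.21   0.2632] a -0.0 open 1.003 t 13.88 F [ 1.   0.  -0.5] q6 0.2
```

Call:
{"name": "step_arm", "arguments": {
  "motion": [
    [-10,5,30,8,0,0,0],
    [-10,15,80,18,0,0,0],
    [-10,25,135,28,0,0,0],
    [-10,40,190,38,0,0,0],
    [-10,50,245,48,0,0,0],
    [-10,60,290,58,0,0,0],
    [-7,64,315,68,0,0,0],
    [-7,64,320,78,0,0,0],
    [-7,64,320,86,0,0,0],
    [-7,64,320,86,0,0,0]
  ]
}}

```text
time_s: 15.12
eef_pos: [0.4999, -0.1101, 0.2682]
eef_rot: [-0.025, -0.707, -0.025, 0.707]
wrist_force: [0.2, 0.8, 0.6]
opening: 1.003
```

```bash
python3 - <<'E'
from h import *
rgb,d,P,C,i=shot("wrist","w3"); np.savez("w3.npz",rgb=rgb,P=P,C=C)
m=(P[...,2]>0.066)&(P[...,2]<0.08)&(abs(P[...,1]+.09)<.1); n,l,st,ce=cv2.connectedComponentsWithStats(m.astype(np.uint8)); k=1+st[1:,4].argmax()
q=P[l==k]; print(np.median(q[:,2]),cv2.minAreaRect((q[:,:2]*1000).astype(np.float32)))
g=cv2.cvtColor(rgb,cv2.COLOR_RGB2GRAY)
m=(g<90)&(P[...,2]>0.055)&(P[...,2]<0.075)&(abs(P[...,1]+.09)<.04)&(abs(P[...,0]-.557)<.07); q=P[m]; print("grip",len(q),np.median(q,0),cv2.minAreaRect((q[:,:2]*1000).astype(np.float32)))
go(0.5,-0.11,0.27,94)
E
```

```text
0.073041476831716 ((550.6786499023438, -99.37545776367188), (195.6397247314453, 168.05409240722656), 3.1644349098205566)
grip 977 [ 0.52412211 -0.09225892  0.06745406] ((523.3251342773438, -92.4584732055664), (16.86271858215332, 48.47956466674805), 2.7117202281951904)
GO [-1.8  0.  -0.1] [0.1 0.  0. ] cur [ 0.4999 -0.11    0.2682] a -85.9 open 0.999 t 15.18 F [ 0.3  0.2 -0.2] q6 1.05
```

View pics/w3.png

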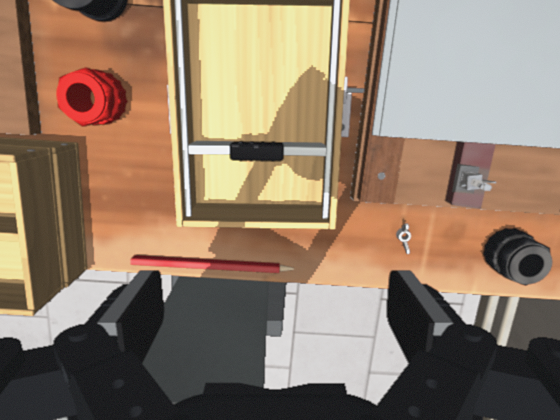

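The grip is at (256,151), which is (0.524, -0.092). The pointer plate is on the right side near (346,95), so I'll zoom in on it.

```bash
python3 - <<'E'
import numpy as np,cv2
a=np.load("w3.npz"); P=a["P"]; r=a["rgb"]
cv2.imwrite("pics/c2.png",cv2.resize(r[60:150,310:380],None,fx=6,fy=6,interpolation=cv2.INTER_NEAREST)[:,:,::-1])
for v in range(70,142,3): print(v,[(round(P[v,u,0]*1000),round(P[v,u,1]*1000),round(P[v,u,2]*1000)) for u in range(334,364,4)])
E
```

```text
70 [(598, -156, 58), (598, -157, 72), (598, -161, 73), (604, -177, -1), (604, -181, 0), (605, -185, -1), (605, -189, 0), (605, -193, 1)]
73 [(596, -156, 57), (595, -157, 74), (595, -161, 73), (601, -177, -1), (601, -181, 0), (602, -185, 0), (602, -189, 1), (602, -193, 1)]
76 [(594, -157, 56), (593, -158, 73), (593, -161, 73), (598, -177, -1), (599, -182, -1), (599, -185, 0), (599, -190, 0), (599, -193, 2)]
79 [(591, -157, 56), (590, -158, 73), (590, -161, 75), (591, -165, 69), (596, -182, 0), (596, -186, 0), (596, -190, 0), (596, -194, 0)]
82 [(588, -157, 58), (588, -158, 74), (588, -162, 73), (589, -166, 68), (593, -182, 0), (593, -186, -1), (593, -190, -1), (594, -195, -1)]
85 [(586, -158, 57), (585, -158, 74), (586, -162, 74), (586, -166, 70), (590, -182, 0), (590, -187, -1), (590, -191, -1), (591, -195, -2)]
88 [(583, -158, 57), (583, -159, 75), (583, -162, 74), (584, -166, 69), (584, -170, 67), (584, -173, 68), (584, -177, 69), (585, -180, 69)]
91 [(581, -158, 58), (581, -159, 74), (581, -162, 74), (581, -167, 69), (582, -170, 69), (582, -174, 67), (582, -177, 69), (582, -181, 6
[... 1499 characters left out ...]
552, -196, 17)]
127 [(550, -160, 70), (551, -163, 73), (547, -178, 5), (547, -183, 2), (548, -187, 1), (548, -192, 0), (548, -196, 0), (549, -196, 18)]
130 [(548, -160, 71), (548, -163, 73), (544, -179, 5), (544, -184, 1), (544, -188, -1), (545, -193, -2), (545, -196, 3), (546, -196, 19)]
133 [(545, -160, 71), (546, -163, 74), (541, -180, 2), (541, -184, 3), (541, -189, -2), (541, -193, -1), (542, -196, 6), (544, -197, 20)]
136 [(543, -160, 73), (543, -163, 75), (538, -180, 2), (538, -184, 2), (538, -189, 0), (538, -193, 0), (539, -196, 5), (541, -197, 22)]
139 [(540, -160, 73), (540, -164, 72), (534, -181, 0), (535, -185, 1), (535, -189, -1), (535, -194, 0), (536, -196, 8), (538, -197, 22)]
```

View pics/c2.png

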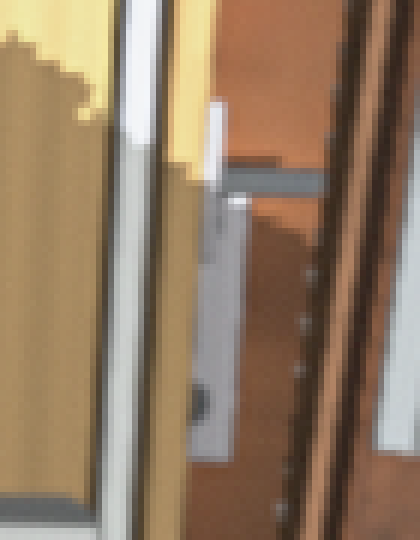

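The pointer tip bar is at about (356,90), i.e. (0.583, -0.177, 0.068). The divider grip must therefore travel about 53 mm along tray x, from -33 to +20, which fits the stated range.

```bash
python3 -c "
from h import *
go(0.5238,-0.0924,0.12,3.8)"
```

```text
GO [148.2 -15.8 -25.1] [-89.7   0.    0. ] cur [ 0.4999 -0.11    0.2682] a -85.9 open 0.999 t 15.18 F [ 0.3  0.2 -0.2] q6 1.05
```

Call:
{"name": "step_arm", "arguments": {
  "motion": [
    [20,-3,-5,-9,0,0,80],
    [40,-6,-10,-19,0,0,80],
    [60,-9,-15,-29,0,0,80],
    [80,-12,-20,-39,0,0,80],
    [100,-16,-25,-49,0,0,80],
    [120,-16,-25,-59,0,0,80],
    [135,-16,-25,-69,0,0,80],
    [145,-16,-25,-79,0,0,80],
    [148,-16,-25,-89.7,0,0,80],
    [148,-16,-25,-89.7,0,0,80]
  ]
}}

```text
time_s: 16.42
eef_pos: [0.5237, -0.092, 0.12]
eef_rot: [0.516, 0.483, 0.516, -0.484]
wrist_force: [0.5, -0.2, 0.3]
opening: 0.682
```

```bash
python3 -c "
from h import *
go(0.5238,-0.0924,0.042,3.8)"
```

```text
GO [78.   0.1  0.4] [-0.1 -0.   0. ] cur [ 0.5237 -0.092   0.12  ] a 3.7 open 0.682 t 16.43 F [ 0.5 -0.2  0.3] q6 -0.46
```

Call:
{"name": "step_arm", "arguments": {
  "motion": [
    [35,0,0,0,0,0,80],
    [65,0,0,0,0,0,80],
    [78,0,0,0,0,0,80],
    [78,0,0,0,0,0,80],
    [78,0,0,0,0,0,255],
    [78,0,0,0,0,0,255],
    [78,0,0,0,0,0,255],
    [78,0,0,0,0,0,255],
    [78,0,0,0,0,0,255]
  ]
}}

```text
time_s: 17.55
eef_pos: [0.5243, -0.0927, 0.0436]
eef_rot: [0.516, 0.484, 0.515, -0.484]
wrist_force: [-3.0, 0.2, 6.2]
opening: 0.175
```

```bash
python3 -c "
from h import *
go(0.5768,-0.0889,0.042,3.8)"
```

```text
GO [ 1.6 52.6 -0.4] [-0.2  0.  -0.1] cur [ 0.5243 -0.0927  0.0436] a 3.6 open 0.175 t 17.55 F [-3.   0.2  6.2] q6 -0.46
```

Call:
{"name": "step_arm", "arguments": {
  "motion": [
    [0,8,0,0,0,0,255],
    [0,20,0,0,0,0,255],
    [0,32,0,0,0,0,255],
    [0,43,0,0,0,0,255],
    [0,50,0,0,0,0,255],
    [0,53,0,0,0,0,255],
    [0,53,0,0,0,0,255],
    [0,53,0,0,0,0,255]
  ]
}}

```text
time_s: 18.55
eef_pos: [0.577, -0.0898, 0.0436]
eef_rot: [0.516, 0.484, 0.515, -0.484]
wrist_force: [-3.3, -2.5, 6.6]
opening: 0.176
```

Call:
{"name": "step_arm", "arguments": {
  "motion": [
    [0,0,0,0,0,0,120],
    [0,0,0,0,0,0,80],
    [0,0,0,0,0,0,80],
    [-30,0,0,0,0,0,80],
    [-80,0,0,0,0,0,80],
    [-140,0,-20,0,0,0,80],
    [-200,-25,-60,0,0,0,80],
    [-210,-70,-60,0,0,0,0],
    [-210,-70,-60,0,0,0,0],
    [-210,-70,-60,0,0,0,0]
  ]
}}

```text
time_s: 19.8
eef_pos: [0.5034, -0.0336, 0.2523]
eef_rot: [0.516, 0.484, 0.515, -0.484]
wrist_force: [0.2, 0.3, -0.2]
opening: 0.999
```

```bash
python3 - <<'E'
from h import *
go(0.42,-0.18,0.27,94)
E
```

```text
GO [-17.7 -92.5 140.8] [89.7 -0.  -0.1] cur [ 0.5034 -0.0336  0.2523] a 3.7 open 0.999 t 19.8 F [ 0.2  0.3 -0.2] q6 -0.37
```

```bash
python3 - <<'E'
from h import *
go(0.47,-0.20,0.27,94)
E
```

```text
GO [-17.7 -43.9 164. ] [89.7 -0.  -0.1] cur [ 0.5034 -0.0336  0.2523] a 3.7 open 0.999 t 19.8 F [ 0.2  0.3 -0.2] q6 -0.37
```

Call:
{"name": "step_arm", "arguments": {
  "motion": [
    [-10,-5,20,9,0,0,0],
    [-18,-10,45,19,0,0,0],
    [-18,-15,70,29,0,0,0],
    [-18,-20,95,39,0,0,0],
    [-18,-28,120,49,0,0,0],
    [-18,-35,140,59,0,0,0],
    [-18,-40,155,69,0,0,0],
    [-18,-44,164,79,0,0,0],
    [-18,-44,164,89.7,0,0,0],
    [-18,-44,164,89.7,0,0,0]
  ]
}}

```text
time_s: 21.05
eef_pos: [0.4698, -0.2005, 0.2689]
eef_rot: [-0.024, -0.706, -0.025, 0.707]
wrist_force: [0.1, -0.2, -0.5]
opening: 1.002
```

```bash
python3 - <<'E'
from h import *
rgb,d,P,C,i=shot("wrist","w4"); np.savez("w4.npz",rgb=rgb,P=P,C=C)
g=cv2.cvtColor(rgb,cv2.COLOR_RGB2GRAY)
def rect(m,n):
    q=P[m]; print(n,len(q),np.median(q,0).round(4),cv2.minAreaRect((q[:,:2]*1000).astype(np.float32)))
X,Y,Z=P[...,0],P[...,1],P[...,2]
rect((g<90)&(Z>0.060)&(Z<0.075)&(abs(Y+.09)<.035)&(abs(X-.577)<.03),"grip")
rect((abs(X-.583)<.012)&(Y<-.169)&(Y>-.190)&(Z>.06)&(Z<.075),"ptr")
rect((Z>.006)&(Z<.03)&(abs(X-.434)<.03)&(abs(Y+.261)<.03),"nut")
rect((Z>.044)&(Z<.06)&(abs(X-.424)<.05)&(abs(Y+.38)<.05),"union")
# rim near edge & left/right walls -> yaw
rect((Z>.069)&(Z<.079)&(abs(Y+.09)<.1)&(X<.65),"rim")
m=(Z>.071)&(Z<.077)&(Y>-.171)&(Y<-.154)&(X>.48)&(X<.6); q=P[m]; print("yaw rim", np.degrees(np.arctan(np.polyfit(q[:,0],q[:,1],1)[0])))
go(0.434,-0.26,.1,0)
cv2.imwrite("pics/c4.png",np.hstack([rgb[:,180:],]) [:,:,::-1])
E
```

```text
grip 1189 [ 0.5762 -0.0907  0.0676] ((576.1874389648438, -89.96144104003906), (16.166488647460938, 49.31423568725586), 3.7698588371276855)
ptr 89 [ 0.5825 -0.1756  0.0686] ((582.646484375, -175.44895935058594), (4.132216453552246, 11.992682456970215), 3.9410195350646973)
nut 154 [ 0.4311 -0.2626  0.0098] ((431.9915466308594, -261.8952941894531), (35.48782730102539, 12.17066478729248), 8.128154754638672)
union 1259 [ 0.4253 -0.3792  0.0493] ((424.25262451171875, -381.46636962890625), (47.07810592651367, 50.278602600097656), 46.216400146484375)
rim 4264 [ 0.5153 -0.0791  0.0731] ((531.9509887695312, -99.70046997070312), (158.62008666992188, 166.94496154785156), 2.9719417095184326)
yaw rim 2.996403050181624
GO [169.1  57.1  39.8] [-85.8   0.    0.1] cur [ 0.4698 -0.2003  0.2691] a -85.8 open 0.997 t 21.1 F [ 0.1 -0.1  0.4] q6 0.86
```

View pics/w4.png

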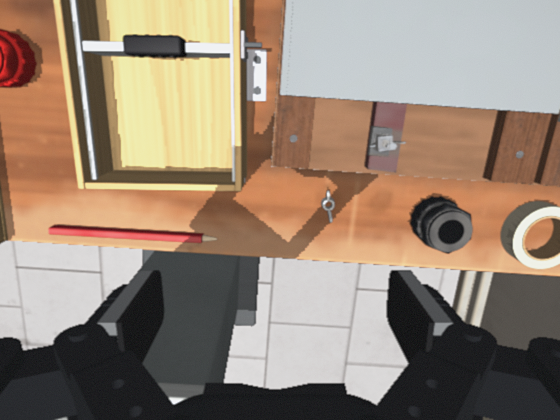

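The divider reads within 1 mm of the pointer. The wing nut is at (328,204), i.e. (0.432, -0.262) with its wings at 8° to x. The union is at (440,222), i.e. (0.424, -0.381). I'll take the nut first.

```bash
cat >>h.py <<'E'
B=np.array([.557,-.091]); YAW=3.8
def tr(u,v):
    c,s=np.cos(np.radians(YAW)),np.sin(np.radians(YAW)); return B[0]+u*c-v*s,B[1]+u*s+v*c
E
python3 - <<'E'
from h import *
go(0.432,-0.262,.004,98)
print(tr(.065,-.025))
E
```

```text
GO [265.1  59.1  41.8] [-3.8  0.1  0.1] cur [ 0.4698 -0.2003  0.2691] a -85.8 open 0.997 t 21.1 F [ 0.1 -0.1  0.4] q6 0.86
(np.float64(0.6235139429489833), np.float64(-0.11163723318130124))
```

Call:
{"name": "step_arm", "arguments": {
  "motion": [
    [30,45,30,-3.8,0,0,80],
    [90,59,42,-3.8,0,0,80],
    [150,59,42,-3.8,0,0,80],
    [205,59,42,-3.8,0,0,80],
    [245,59,42,-3.8,0,0,80],
    [262,59,42,-3.8,0,0,80],
    [265,59,42,-3.8,0,0,80],
    [265,59,42,-3.8,0,0,80]
  ]
}}

```text
time_s: 22.1
eef_pos: [0.4328, -0.2626, 0.0065]
eef_rot: [0.049, 0.706, 0.048, -0.705]
wrist_force: [0.4, 0.5, -0.0]
opening: 0.686
```

Call:
{"name": "step_arm", "arguments": {
  "motion": [
    [0,0,0,0,0,0,255],
    [0,0,0,0,0,0,255],
    [0,0,0,0,0,0,255],
    [0,0,0,0,0,0,255],
    [0,0,0,0,0,0,255],
    [-40,0,0,0,0,0,255],
    [-90,0,0,0,0,0,255],
    [-130,0,0,0,0,0,255],
    [-150,0,0,0,0,0,255],
    [-150,0,0,0,0,0,255]
  ]
}}

```text
time_s: 23.35
eef_pos: [0.4327, -0.2626, 0.157]
eef_rot: [0.049, 0.706, 0.047, -0.705]
wrist_force: [0.4, -0.3, -0.2]
opening: 0.095
```

```bash
python3 - <<'E'
from h import *
go(*tr(.065,-.025),.150,94)
E
```

```text
GO [   7.1 -123.8 -209.5] [ 3.8 -0.1 -0.2] cur [ 0.4327 -0.2626  0.157 ] a -82.2 open 0.095 t 23.35 F [ 0.4 -0.3 -0.2] q6 0.65
```

Call:
{"name": "step_arm", "arguments": {
  "motion": [
    [0,-20,-35,3.8,0,0,255],
    [0,-50,-85,3.8,0,0,255],
    [0,-80,-135,3.8,0,0,255],
    [0,-110,-185,3.8,0,0,255],
    [0,-123.8,-209.5,3.8,0,0,255],
    [30,-123.8,-209.5,3.8,0,0,255],
    [80,-123.8,-209.5,3.8,0,0,255],
    [120,-123.8,-209.5,3.8,0,0,255],
    [136,-123.8,-209.5,3.8,0,0,255],
    [136,-123.8,-209.5,3.8,0,0,255]
  ]
}}

```text
time_s: 24.6
eef_pos: [0.6214, -0.1104, 0.0175]
eef_rot: [-0.024, -0.706, -0.025, 0.708]
wrist_force: [-0.2, -0.5, 0.7]
opening: 0.097
```

Call:
{"name": "step_arm", "arguments": {
  "motion": [
    [0,0,0,0,0,0,255],
    [0,0,0,0,0,0,170],
    [0,0,0,0,0,0,170],
    [0,0,0,0,0,0,170],
    [-50,0,0,0,0,0,170],
    [-110,0,0,0,0,0,170],
    [-170,0,0,0,0,0,100],
    [-190,0,0,0,0,0,0],
    [-190,0,0,0,0,0,0]
  ]
}}

```text
time_s: 25.72
eef_pos: [0.6239, -0.1112, 0.2122]
eef_rot: [0.025, 0.708, 0.024, -0.705]
wrist_force: [-0.3, -0.5, 0.2]
opening: 0.948
```

```bash
python3 - <<'E'
from h import *
go(.424,-.381,.21,94)
rgb,d,P,C,i=shot("top","t3"); 
for (x,y,n) in [(.662,.07,"coup"),(.424,-.381,"uni"),(.459,.35,"nutA"),(.434,-.261,"nutB")]:
    X,Y,Z=P[...,0],P[...,1],P[...,2]; m=(abs(X-x)<.05)&(abs(Y-y)<.035)&(Z>.008)&(Z<.075); q=P[m]; print(n,len(q),q.mean(0) if len(q) else 0)
cv2.imwrite("pics/t3c.png",cv2.resize(rgb[150:270,150:430],None,fx=2.5,fy=2.5)[:,:,::-1])
E
```

```text
GO [  1.7 255.3 218. ] [-0.  -0.3 -0.1] cur [ 0.6239 -0.1112  0.2122] a -86.0 open 0.948 t 25.73 F [-0.3 -0.5  0.2] q6 1.14
coup 214 [0.65984091 0.07029132 0.04401922]
uni 249 [ 0.42408253 -0.37717574  0.03892387]
nutA 17 [0.44734273 0.35981357 0.01494027]
nutB 88 [ 0.47812133 -0.26082135  0.019802  ]
```

View pics/t3c.png

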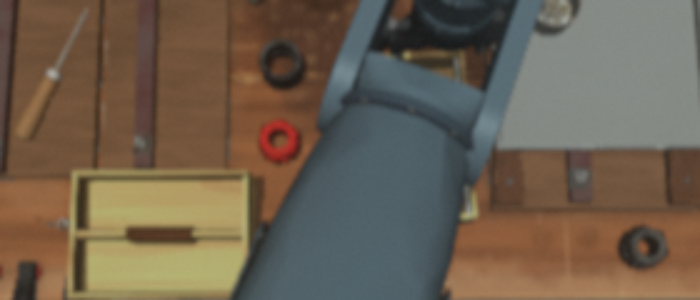

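Call:
{"name": "step_arm", "arguments": {
  "motion": [
    [0,35,30,0,0,0,0],
    [0,80,70,0,0,0,0],
    [0,125,110,0,0,0,0],
    [0,170,148,0,0,0,0],
    [0,215,185,0,0,0,0],
    [0,245,210,0,0,0,0],
    [0,254.5,217.5,0,0,0,0],
    [0,254.5,217.5,0,0,0,0]
  ]
}}

```text
time_s: 26.78
eef_pos: [0.4226, -0.3791, 0.2074]
eef_rot: [-0.023, -0.706, -0.025, 0.707]
wrist_force: [0.2, -0.1, -0.1]
opening: 1.001
```

```bash
python3 - <<'E'
from h import *
go(.4245,-.380,.014,94)
E
```

```text
GO [193.4   1.6  -2.1] [-0.1  0.1  0.2] cur [ 0.4226 -0.3791  0.2074] a -86.1 open 1.001 t 26.77 F [ 0.2 -0.1 -0.1] q6 0.56
```

Call:
{"name": "step_arm", "arguments": {
  "motion": [
    [40,1,-1,0,0,0,0],
    [95,1,-1,0,0,0,0],
    [145,1,-1,0,0,0,0],
    [180,1,-1,0,0,0,0],
    [193,1,-1,0,0,0,0],
    [193,1,-1,0,0,0,0],
    [193,1,-1,0,0,0,255],
    [193,1,-1,0,0,0,255],
    [193,1,-1,0,0,0,255],
    [193,1,-1,0,0,0,255]
  ]
}}

```text
time_s: 28.02
eef_pos: [0.4254, -0.382, 0.0184]
eef_rot: [0.025, 0.707, 0.023, -0.706]
wrist_force: [-0.5, 2.2, 5.3]
opening: 0.607
```

Call:
{"name": "step_arm", "arguments": {
  "motion": [
    [-5,0,0,0,0,0,255],
    [-40,0,0,0,0,0,255],
    [-90,0,0,0,0,0,255],
    [-130,0,0,0,0,0,255],
    [-140,0,0,0,0,0,255],
    [-140,0,0,0,0,0,255]
  ]
}}

```text
time_s: 28.78
eef_pos: [0.4242, -0.3807, 0.1564]
eef_rot: [0.025, 0.707, 0.024, -0.707]
wrist_force: [0.5, -0.2, -1.9]
opening: 0.603
```

```bash
python3 - <<'E'
from h import *
go(*tr(-.044,-.034),.155,3.8)
E
```

```text
GO [   1.3 -245.9 -108.3] [-89.8   0.   -0. ] cur [ 0.4242 -0.3807  0.1564] a -86.0 open 0.603 t 28.77 F [ 0.5 -0.2 -1.9] q6 0.56
```

Call:
{"name": "step_arm", "arguments": {
  "motion": [
    [0,-20,-9,-9,0,0,255],
    [0,-50,-22,-19,0,0,255],
    [0,-85,-37,-29,0,0,255],
    [0,-120,-53,-39,0,0,255],
    [0,-155,-68,-49,0,0,255],
    [0,-190,-83,-59,0,0,255],
    [0,-220,-97,-69,0,0,255],
    [0,-240,-106,-79,0,0,255],
    [0,-246,-108,-89.8,0,0,255],
    [0,-246,-108,-89.8,0,0,255]
  ]
}}

```text
time_s: 30.02
eef_pos: [0.5139, -0.1267, 0.1541]
eef_rot: [0.515, 0.483, 0.517, -0.484]
wrist_force: [-0.1, -0.6, -1.0]
opening: 0.603
```

```bash
python3 - <<'E'
from h import *
go(*tr(-.044,-.034),.026,3.8)
E
```

```text
GO [128.    1.8   1.5] [-0.1 -0.1  0.2] cur [ 0.5139 -0.1267  0.1541] a 3.7 open 0.603 t 30.02 F [-0.1 -0.6 -1. ] q6 -0.53
```

Call:
{"name": "step_arm", "arguments": {
  "motion": [
    [35,1,1,0,0,0,255],
    [80,1,1,0,0,0,255],
    [115,1,1,0,0,0,255],
    [127,1,1,0,0,0,255],
    [128,1,1,0,0,0,255],
    [128,1,1,0,0,0,60],
    [128,1,1,0,0,0,60],
    [128,1,1,0,0,0,60],
    [80,1,1,0,0,0,60],
    [20,1,1,0,0,0,60]
  ]
}}

```text
time_s: 31.28
eef_pos: [0.515, -0.1282, 0.1366]
eef_rot: [0.515, 0.483, 0.517, -0.484]
wrist_force: [1.0, -1.4, -0.4]
opening: 0.765
```

```bash
python3 - <<'E'
from h import *
go(.661,.0,.22,3.8)
E
```

```text
GO [ -83.6  153.8 -118.5] [-0.1 -0.1  0.1] cur [ 0.515  -0.1282  0.1366] a 3.7 open 0.765 t 31.27 F [ 1.  -1.4 -0.4] q6 -0.53
```

Call:
{"name": "step_arm", "arguments": {
  "motion": [
    [-50,5,-5,0,0,0,0],
    [-84,50,-35,0,0,0,0],
    [-84,95,-70,0,0,0,0],
    [-84,135,-105,0,0,0,0],
    [-84,153.8,-118.5,0,0,0,0],
    [-84,153.8,-118.5,0,0,0,0],
    [-84,153.8,-118.5,0,0,0,0]
  ]
}}

```text
time_s: 32.15
eef_pos: [0.6613, -0.0009, 0.2203]
eef_rot: [0.516, 0.483, 0.516, -0.484]
wrist_force: [-0.0, -0.4, -0.0]
opening: 1.0
```

```bash
python3 - <<'E'
from h import *
rgb,d,P,C,i=shot("wrist","w5")
X,Y,Z=P[...,0],P[...,1],P[...,2]
m=(Z>.052)&(Z<.068)&(Y>.02)&(X>.6)&(X<.75); q=P[m]; print(len(q),np.median(q,0),cv2.minEnclosingCircle((q[:,:2]*1000).astype(np.float32)))
go(.661,.0,.22,3.8)
E
```

```text
1817 [0.69383205 0.04996136 0.05976067] ((692.6487426757812, 49.13657760620117), 27.031042098999023)
GO [ 0.4 -0.1 -1.1] [-0.1  0.   0. ] cur [ 0.6612 -0.0011  0.2204] a 3.7 open 0.998 t 32.2 F [ 0.  -0.   0.9] q6 -0.25
```

View pics/w5.png

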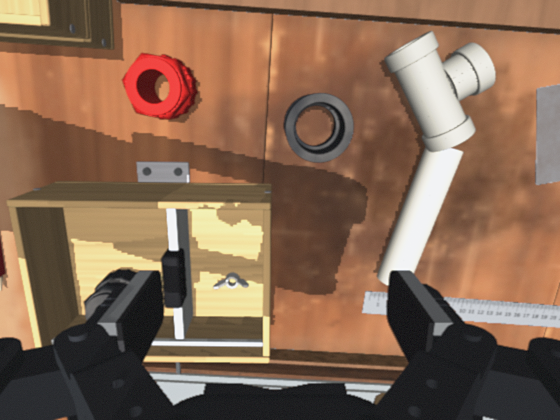

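The coupling was knocked to (319,127), which now measures (0.6926, 0.0491), and it is still standing. The nut lies beyond the divider at (232,282) and the union is in the near compartment.

```bash
python3 - <<'E'
from h import *
go(.6926,.0491,.024,3.8)
E
```

```text
GO [196.4  34.7 -48.1] [-0.1  0.   0. ] cur [ 0.6612 -0.0011  0.2204] a 3.7 open 0.998 t 32.2 F [ 0.  -0.   0.9] q6 -0.25
```

Call:
{"name": "step_arm", "arguments": {
  "motion": [
    [20,20,-30,0,0,0,40],
    [50,34.7,-48,0,0,0,40],
    [100,34.7,-48,0,0,0,40],
    [145,34.7,-48,0,0,0,40],
    [180,34.7,-48,0,0,0,40],
    [195,34.7,-48,0,0,0,40],
    [196,34.7,-48,0,0,0,40],
    [196,34.7,-48,0,0,0,255],
    [196,34.7,-48,0,0,0,255],
    [196,34.7,-48,0,0,0,255]
  ]
}}

```text
time_s: 33.45
eef_pos: [0.6951, 0.0496, 0.0268]
eef_rot: [0.517, 0.484, 0.515, -0.482]
wrist_force: [-0.6, -0.5, 6.4]
opening: 0.617
```

Call:
{"name": "step_arm", "arguments": {
  "motion": [
    [0,0,0,0,0,0,255],
    [-30,0,0,0,0,0,255],
    [-80,0,0,0,0,0,255],
    [-120,0,0,0,0,0,255],
    [-135,0,0,0,0,0,255],
    [-135,0,0,0,0,0,255]
  ]
}}

```text
time_s: 34.2
eef_pos: [0.6937, 0.0498, 0.16]
eef_rot: [0.517, 0.484, 0.516, -0.483]
wrist_force: [0.0, 0.0, -0.5]
opening: 0.618
```

```bash
python3 - <<'E'
from h import *
go(*tr(-.044,.034),.165,3.8)
E
```

```text
GO [  -5.3 -189.7   97.6] [-0.   0.  -0.1] cur [0.6937 0.0498 0.16  ] a 3.8 open 0.618 t 34.2 F [ 0.   0.  -0.5] q6 -0.16
```

Call:
{"name": "step_arm", "arguments": {
  "motion": [
    [-3,-25,13,0,0,0,255],
    [-5,-65,33,0,0,0,255],
    [-5,-110,57,0,0,0,255],
    [-5,-150,77,0,0,0,255],
    [-5,-180,93,0,0,0,255],
    [-5,-189.7,97.6,0,0,0,255],
    [-5,-189.7,97.6,0,0,0,255],
    [-5,-189.7,97.6,0,0,0,255]
  ]
}}

```text
time_s: 35.2
eef_pos: [0.5111, -0.0596, 0.1639]
eef_rot: [0.516, 0.483, 0.516, -0.483]
wrist_force: [-0.2, -0.7, 0.2]
opening: 0.61
```

```bash
python3 - <<'E'
from h import *
go(*tr(-.044,.034),.034,3.8)
E
```

```text
GO [129.9  -0.2   0.4] [-0. -0.  0.] cur [ 0.5111 -0.0596  0.1639] a 3.8 open 0.61 t 35.2 F [-0.2 -0.7  0.2] q6 -0.41
```

Call:
{"name": "step_arm", "arguments": {
  "motion": [
    [35,0,0,0,0,0,255],
    [80,0,0,0,0,0,255],
    [115,0,0,0,0,0,255],
    [127,0,0,0,0,0,255],
    [130,0,0,0,0,0,255],
    [130,0,0,0,0,0,255],
    [130,0,0,0,0,0,60],
    [130,0,0,0,0,0,60],
    [130,0,0,0,0,0,60]
  ]
}}

```text
time_s: 36.33
eef_pos: [0.5108, -0.0602, 0.0348]
eef_rot: [0.516, 0.483, 0.516, -0.483]
wrist_force: [0.7, 0.8, 1.0]
opening: 0.767
```

Call:
{"name": "step_arm", "arguments": {
  "motion": [
    [-50,0,0,0,0,0,60],
    [-110,0,0,0,0,0,0],
    [-160,0,-40,0,0,0,0],
    [-190,-20,-90,0,0,0,0],
    [-190,-40,-140,0,0,0,0],
    [-190,-50,-200,0,0,0,0],
    [-190,-60,-260,0,0,0,0],
    [-190,-60,-290,0,0,0,0],
    [-190,-60,-290,0,0,0,0]
  ]
}}

```text
time_s: 37.45
eef_pos: [0.4309, 0.2272, 0.2245]
eef_rot: [0.517, 0.483, 0.517, -0.482]
wrist_force: [0.4, 0.1, -1.4]
opening: 1.002
```

```bash
python3 - <<'E'
from h import *
rgb,d,P,C,i=shot("wrist","w6")
rg2=shot("top","t6")[0]; 
X,Y,Z=P[...,0],P[...,1],P[...,2]
m=(Z>.006)&(Z<.03)&(abs(X-.459)<.05)&(abs(Y-.35)<.032); q=P[m]; print(len(q),q.mean(0),np.median(q,0),cv2.minAreaRect((q[:,:2]*1000).astype(np.float32)))
go(.459,.35,.1,94)
cv2.imwrite("pics/w6c.png",np.hstack([cv2.resize(rgb,(460,345)),cv2.resize(rg2[150:245,265:360],(345,345))])[:,:800,::-1])
E
```

```text
293 [0.45105923 0.34706406 0.01327832] [0.45648055 0.3477188  0.01147509] ((438.2841796875, 336.38055419921875), (67.36079406738281, 30.855104446411133), 33.97724533081055)
GO [ 124.2   35.8 -122.8] [89.8  0.  -0. ] cur [0.4314 0.2252 0.2243] a 3.8 open 0.999 t 37.55 F [-0.8 -0.2 -0.8] q6 0.17
```

View pics/w6c.png

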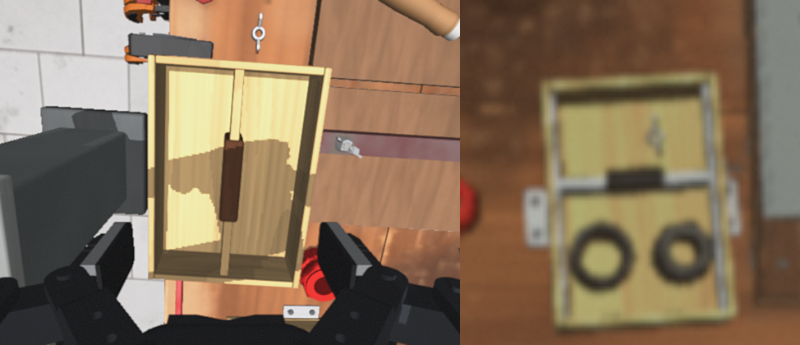

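```bash
python3 - <<'E'
from h import *
rgb,d,P,C,i=shot("wrist")
X,Y,Z=P[...,0],P[...,1],P[...,2]
m=(Z>.0055)&(Z<.03)&(abs(X-.459)<.022)&(abs(Y-.35)<.028); q=P[m]; print(len(q),np.median(q,0),cv2.minAreaRect((q[:,:2]*1000).astype(np.float32)))
m=(Z>.094)&(Z<.11); n,l,st,ce=cv2.connectedComponentsWithStats(m.astype(np.uint8)); k=1+st[1:,4].argmax(); q=P[l==k]; print("rim",np.median(q[:,2]),cv2.minAreaRect((q[:,:2]*1000).astype(np.float32)),q.max(0))
E
```

```text
282 [0.45695144 0.34954569 0.00971305] ((457.1104736328125, 349.1288757324219), (13.70444107055664, 34.38630676269531), 19.343128204345703)
rim 0.09980698758955409 ((436.6859436035156, 208.9427490234375), (210.4015655517578, 150.3357391357422), 89.88753509521484) [0.51193207 0.31403696 0.10450867]
```

```bash
python3 - <<'E'
from h import *
rgb,d,P,C,i=shot("wrist")
X,Y,Z=P[...,0],P[...,1],P[...,2]
for z in (.004,.0055,.008,.011):
    m=(Z>z)&(Z<.03)&(abs(X-.457)<.022)&(abs(Y-.349)<.024); q=P[m][:,:2]; c=q.mean(0); w,v=np.linalg.eigh(np.cov((q-c).T)); print(z,len(q),c,np.degrees(np.arctan2(v[1,1],v[0,1]))%180)
print(np.argwhere(m)[:,::-1].mean(0))
cv2.imwrite("pics/n.png",cv2.resize(rgb[0:80,270:360],None,fx=6,fy=6,interpolation=cv2.INTER_CUBIC)[:,:,::-1])
E
```

```text
0.004 277 [0.45689673 0.34971535] 89.95842422024703
0.0055 266 [0.45699778 0.3497412 ] 89.90838138057794
0.008 221 [0.45709933 0.35003902] 90.08037765130832
0.011 114 [0.45697258 0.35025303] 89.7948290937627
[314.10526316  33.16666667]
```

View pics/n.png

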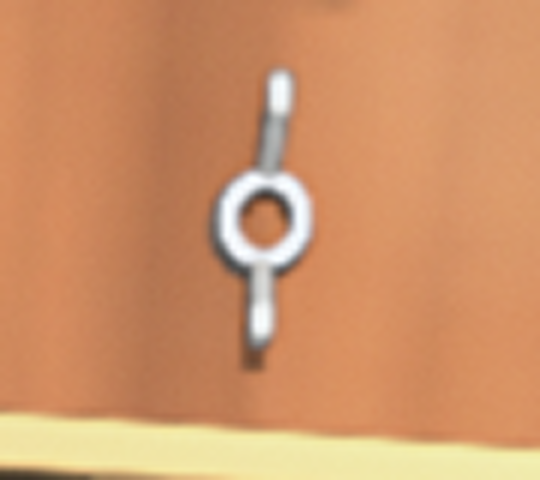

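```bash
cat >>h.py <<'E'
def gotilt(x,y,z,t):
    T,o=tool(); c,s=np.cos(np.radians(t)),np.sin(np.radians(t))
    Rt=np.array([[0,1,0],[-s,0,-c],[-c,0,s]])
    print("GT",(T[:3,:3].T@(np.array([x,y,z])-T[:3,3])*1000).round(1),np.degrees(R.from_matrix(T[:3,:3].T@Rt).as_rotvec()).round(1),o["eef_pos"],o["opening"],o["wrist_force"].round(1),o["time_s"])
E
python3 - <<'E'
from h import *
gotilt(.457,.350,.13,15)
E
```

```text
GT [  94.2   33.3 -123.7] [  3.7 -15.   -0.5] [0.43172418 0.22448289 0.22423281] 0.9995667980234244 [-0.3  0.1 -0.3] 37.65
```

Call:
{"name": "step_arm", "arguments": {
  "motion": [
    [0,15,-40,1,-4,0,100],
    [5,30,-85,3,-9,0,100],
    [40,33,-120,3.7,-15,-0.5,120],
    [75,33,-123.7,3.7,-15,-0.5,120],
    [94,33.3,-123.7,3.7,-15,-0.5,120],
    [94,33.3,-123.7,3.7,-15,-0.5,120],
    [94,33.3,-123.7,3.7,-15,-0.5,120]
  ]
}}

```text
time_s: 38.52
eef_pos: [0.4581, 0.3505, 0.1322]
eef_rot: [0.561, 0.432, 0.43, -0.561]
wrist_force: [0.4, 0.1, 1.5]
opening: 0.529
```

```bash
python3 - <<'E'
from h import *
gotilt(.457,.350,.007,15)
E
```

```text
GT [121.1  -1.3 -31.8] [-0.1 -0.1 -0.1] [0.45806092 0.35048593 0.13221827] 0.5291597902968376 [0.4 0.1 1.5] 38.525
```

Call:
{"name": "step_arm", "arguments": {
  "motion": [
    [40,-1,-10.5,0,0,0,120],
    [80,-1,-21,0,0,0,120],
    [108,-1,-28.4,0,0,0,120],
    [118,-1,-31,0,0,0,120],
    [121,-1,-31.8,0,0,0,120],
    [121,-1,-31.8,0,0,0,120],
    [121,-1,-31.8,0,0,0,255],
    [121,-1,-31.8,0,0,0,255],
    [121,-1,-31.8,0,0,0,255],
    [121,-1,-31.8,0,0,0,255]
  ]
}}

```text
time_s: 39.78
eef_pos: [0.4562, 0.3508, 0.0061]
eef_rot: [0.561, 0.431, 0.43, -0.56]
wrist_force: [-1.1, -0.1, 5.9]
opening: 0.098
```

Call:
{"name": "step_arm", "arguments": {
  "motion": [
    [0,0,0,0,0,0,255],
    [-30,0,8,0,0,0,255],
    [-80,0,21,0,0,0,255],
    [-130,0,35,0,0,0,255],
    [-170,0,45,0,0,0,255],
    [-175,0,47,0,0,0,255],
    [-175,0,47,0,0,0,255]
  ]
}}

```text
time_s: 40.65
eef_pos: [0.4554, 0.3502, 0.186]
eef_rot: [0.561, 0.43, 0.431, -0.561]
wrist_force: [0.5, 0.3, -0.8]
opening: 0.103
```

```bash
python3 - <<'E'
from h import *
go(*tr(.065,.03),.18,94)
E
```

```text
GO [111.1 164.2 391.6] [ 85.5  12.1 -11.2] cur [0.4554 0.3502 0.186 ] a 0.0 open 0.103 t 40.65 F [ 0.5  0.3 -0.8] q6 0.62
```

Call:
{"name": "step_arm", "arguments": {
  "motion": [
    [8,12,30,9,1.3,-1.2,255],
    [20,30,72,19,2.7,-2.5,255],
    [34,50,120,29,4.1,-3.8,255],
    [48,71,169,38,5.4,-5,255],
    [62,92,219,48,6.8,-6.3,255],
    [77,113,270,58,8.2,-7.6,255],
    [92,136,325,68,9.6,-8.9,255],
    [105,155,370,77,10.9,-10.1,255],
    [111,164,391.5,85.5,12.1,-11.2,255],
    [111,164,391.5,85.5,12.1,-11.2,255]
  ]
}}

```text
time_s: 41.9
eef_pos: [0.6188, -0.0585, 0.1778]
eef_rot: [-0.023, -0.706, -0.024, 0.708]
wrist_force: [0.1, 0.4, 0.4]
opening: 0.097
```

Call:
{"name": "step_arm", "arguments": {
  "motion": [
    [0,0,0,0,0,0,255],
    [0,0,0,0,0,0,255]
  ]
}}

```text
time_s: 42.15
eef_pos: [0.6194, -0.055, 0.1798]
eef_rot: [-0.026, -0.706, -0.026, 0.707]
wrist_force: [0.5, -0.3, 0.1]
opening: 0.095
```

```bash
python3 - <<'E'
from h import *
go(*tr(.065,.03),.022,94)
E
```

```text
GO [157.8   1.9  -0.5] [0.2 0.  0. ] cur [ 0.6194 -0.055   0.1798] a -85.8 open 0.095 t 42.15 F [ 0.5 -0.3  0.1] q6 1.22
```

Call:
{"name": "step_arm", "arguments": {
  "motion": [
    [40,2,0,0,0,0,255],
    [95,2,0,0,0,0,255],
    [140,2,0,0,0,0,255],
    [157,2,0,0,0,0,255],
    [157,2,0,0,0,0,255],
    [157,2,0,0,0,0,170],
    [157,2,0,0,0,0,170],
    [157,2,0,0,0,0,170],
    [100,2,0,0,0,0,170],
    [40,2,0,0,0,0,170]
  ]
}}

```text
time_s: 43.4
eef_pos: [0.6204, -0.0584, 0.1436]
eef_rot: [0.025, 0.707, 0.025, -0.706]
wrist_force: [0.9, -0.1, 0.8]
opening: 0.331
```

```bash
python3 - <<'E'
from h import *
go(.48,-.10,.25,94)
E
```

```text
GO [-106.7   31.7  142.8] [ 0.  -0.1 -0. ] cur [ 0.6204 -0.0584  0.1436] a -86.0 open 0.331 t 43.4 F [ 0.9 -0.1  0.8] q6 1.22
```

Call:
{"name": "step_arm", "arguments": {
  "motion": [
    [-50,5,10,0,0,0,0],
    [-100,15,50,0,0,0,0],
    [-107,25,100,0,0,0,0],
    [-107,31,138,0,0,0,0],
    [-107,32,143,0,0,0,0],
    [-107,32,143,0,0,0,0],
    [-107,32,143,0,0,0,0]
  ]
}}

```text
time_s: 44.28
eef_pos: [0.4806, -0.1003, 0.2481]
eef_rot: [0.025, 0.707, 0.025, -0.706]
wrist_force: [0.8, -0.6, 1.1]
opening: 1.001
```

```bash
python3 - <<'E'
from h import *
rgb,d,P,C,i=shot("wrist","w7")
g=cv2.cvtColor(rgb,cv2.COLOR_RGB2GRAY)
def rect(m,n):
    q=P[m]; print(n,len(q),np.median(q,0).round(4) if len(q) else 0,cv2.minAreaRect((q[:,:2]*1000).astype(np.float32)) if len(q) else 0)
X,Y,Z=P[...,0],P[...,1],P[...,2]
rect((g<90)&(Z>.060)&(Z<.075)&(abs(Y+.09)<.03)&(abs(X-.577)<.02),"grip")
rect((abs(X-.583)<.012)&(Y<-.169)&(Y>-.190)&(Z>.06)&(Z<.075),"ptr")
rect((Z>.069)&(Z<.079)&(abs(Y+.09)<.1),"rim")
go(.436,.209,.22,0)
E
```

```text
grip 1224 [ 0.5764 -0.0897  0.0675] ((576.3457641601562, -89.26167297363281), (15.90592098236084, 49.715606689453125), 3.9647879600524902)
ptr 79 [ 0.5825 -0.1751  0.0688] ((582.5010375976562, -175.2184295654297), (3.2205417156219482, 12.605310440063477), 4.486907958984375)
rim 4788 [ 0.5227 -0.0958  0.0731] ((538.7596435546875, -99.73910522460938), (171.99513244628906, 167.3162078857422), 3.02329421043396)
GO [  27.5 -311.6   22.6] [-86.   -0.   -0.1] cur [ 0.4805 -0.1002  0.2477] a -86.0 open 1.0 t 44.33 F [-0.7 -0.9  0.2] q6 1.05
```

View pics/w7.png

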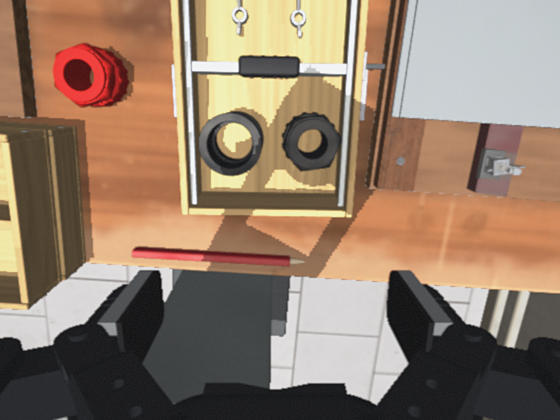

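All four parts are in their compartments and the divider is within 1 mm. Next I'll restack the middle tray, whose rim centre measures (0.4367, 0.209).

Call:
{"name": "step_arm", "arguments": {
  "motion": [
    [0,-30,3,-8,0,0,0],
    [0,-70,6,-17,0,0,0],
    [0,-115,9,-27,0,0,0],
    [0,-160,12,-37,0,0,0],
    [0,-205,15,-47,0,0,0],
    [0,-250,18,-57,0,0,0],
    [10,-290,21,-67,0,0,0],
    [25,-308,22,-77,0,0,0],
    [27,-311.5,22,-86,0,0,0],
    [27,-311.5,22,-86,0,0,0]
  ]
}}

```text
time_s: 45.58
eef_pos: [0.4358, 0.2096, 0.2197]
eef_rot: [-0.5, -0.5, -0.5, 0.5]
wrist_force: [-0.7, -0.5, 0.0]
opening: 1.004
```

```bash
python3 - <<'E'
from h import *
go(.4367,.209,.061,0)
E
```

```text
GO [158.7   1.    0.5] [0. 0. 0.] cur [0.4358 0.2096 0.2197] a 0.0 open 1.004 t 45.58 F [-0.7 -0.5  0. ] q6 0.2
```

Call:
{"name": "step_arm", "arguments": {
  "motion": [
    [40,1,0,0,0,0,0],
    [90,1,0,0,0,0,0],
    [130,1,0,0,0,0,0],
    [155,1,0,0,0,0,0],
    [158.5,1,0,0,0,0,0],
    [158.5,1,0,0,0,0,255],
    [158.5,1,0,0,0,0,255],
    [158.5,1,0,0,0,0,255],
    [158.5,1,0,0,0,0,255],
    [158.5,1,0,0,0,0,255]
  ]
}}

```text
time_s: 46.82
eef_pos: [0.4377, 0.2089, 0.0627]
eef_rot: [0.501, 0.501, 0.499, -0.499]
wrist_force: [-0.1, 0.6, 7.3]
opening: 0.203
```

Call:
{"name": "step_arm", "arguments": {
  "motion": [
    [-15,0,0,0,0,0,255],
    [-50,0,0,0,0,0,255],
    [-95,0,0,0,0,0,255],
    [-130,0,0,0,0,0,255],
    [-140,0,0,0,0,0,255],
    [-140,0,0,0,0,0,255]
  ]
}}

```text
time_s: 47.58
eef_pos: [0.4367, 0.2088, 0.2016]
eef_rot: [0.5, 0.5, 0.5, -0.5]
wrist_force: [-0.5, -1.0, -3.7]
opening: 0.201
```

```bash
python3 - <<'E'
from h import *
go(*B,.2,93.8)
E
```

```text
GO [  1.8 120.3 299.8] [86.2 -0.  -0.1] cur [0.4367 0.2088 0.2016] a 0.0 open 0.201 t 47.58 F [-0.5 -1.  -3.7] q6 0.2
```

Call:
{"name": "step_arm", "arguments": {
  "motion": [
    [0,12,30,8,0,0,255],
    [0,28,70,17,0,0,255],
    [0,46,115,27,0,0,255],
    [0,64,160,37,0,0,255],
    [0,82,205,47,0,0,255],
    [0,100,248,57,0,0,255],
    [0,113,282,67,0,0,255],
    [0,119,297,77,0,0,255],
    [0,120,299.5,86.2,0,0,255],
    [0,120,299.5,86.2,0,0,255]
  ]
}}

```text
time_s: 48.82
eef_pos: [0.5557, -0.0906, 0.1994]
eef_rot: [-0.023, -0.706, -0.024, 0.708]
wrist_force: [-0.2, 0.6, -3.0]
opening: 0.203
```

Call:
{"name": "step_arm", "arguments": {
  "motion": [
    [0,0,0,0,0,0,255],
    [20,0,0,0,0,0,255],
    [60,0,0,0,0,0,255],
    [90,0,0,0,0,0,255],
    [95,0,0,0,0,0,255],
    [95,0,0,0,0,0,255],
    [95,0,0,0,0,0,255]
  ]
}}

```text
time_s: 49.7
eef_pos: [0.5582, -0.091, 0.1086]
eef_rot: [0.024, 0.708, 0.023, -0.705]
wrist_force: [0.5, -0.3, -2.0]
opening: 0.204
```

```bash
python3 - <<'E'
from h import *
go(*B,.0895,93.8)
E
```

```text
GO [19.1 -0.1  1.3] [ 0.1 -0.2 -0.1] cur [ 0.5582 -0.091   0.1086] a -86.1 open 0.204 t 49.7 F [ 0.5 -0.3 -2. ] q6 1.13
```

Call:
{"name": "step_arm", "arguments": {
  "motion": [
    [8,0,1,0,0,0,255],
    [15,0,1,0,0,0,255],
    [17.5,0,1,0,0,0,255],
    [18,0,1,0,0,0,255],
    [18,0,1,0,0,0,60],
    [18,0,1,0,0,0,60],
    [18,0,1,0,0,0,60],
    [-20,0,1,0,0,0,60],
    [-80,0,1,0,0,0,0],
    [-140,0,1,0,0,0,0]
  ]
}}

```text
time_s: 50.95
eef_pos: [0.5555, -0.0906, 0.2482]
eef_rot: [-0.023, -0.707, -0.024, 0.707]
wrist_force: [1.2, -0.1, -0.1]
opening: 0.995
```

```bash
python3 - <<'E'
from h import *
go(.436,.15,.27,0)
E
```

```text
GO [ -21.8 -248.   103.3] [-86.2   0.    0. ] cur [ 0.5555 -0.0906  0.2482] a -86.2 open 0.995 t 50.95 F [ 1.2 -0.1 -0.1] q6 1.13
```

Call:
{"name": "step_arm", "arguments": {
  "motion": [
    [-10,-25,10,-8,0,0,0],
    [-20,-60,25,-17,0,0,0],
    [-22,-100,42,-27,0,0,0],
    [-22,-140,58,-37,0,0,0],
    [-22,-180,75,-47,0,0,0],
    [-22,-215,90,-57,0,0,0],
    [-22,-240,100,-67,0,0,0],
    [-22,-248,103,-77,0,0,0],
    [-22,-248,103,-86.2,0,0,0],
    [-22,-248,103,-86.2,0,0,0]
  ]
}}

```text
time_s: 52.2
eef_pos: [0.4366, 0.15, 0.2687]
eef_rot: [0.5, 0.5, 0.5, -0.5]
wrist_force: [-0.3, -0.6, -0.1]
opening: 0.999
```

```bash
python3 - <<'E'
from h import *
rgb,d,P,C,i=shot("wrist","w8")
X,Y,Z=P[...,0],P[...,1],P[...,2]
m=(Z>.040)&(Z<.052)&(Y>.09)&(X<.55); n,l,st,ce=cv2.connectedComponentsWithStats(m.astype(np.uint8)); k=1+st[1:,4].argmax(); q=P[l==k]; print("rim",np.median(q[:,2]),cv2.minAreaRect((q[:,:2]*1000).astype(np.float32)))
g=cv2.cvtColor(rgb,cv2.COLOR_RGB2GRAY)
m=(g<100)&(Z>.035)&(Z<.049)&(abs(X-.436)<.03)&(abs(Y-.21)<.06); q=P[m]; print("bar",len(q),np.median(q,0),cv2.minAreaRect((q[:,:2]*1000).astype(np.float32)))
r2,_,P,_,_=shot("top","t8"); X,Y,Z=P[...,0],P[...,1],P[...,2]
m=(Z>.122)&(Z<.137)&(abs(Y+.09)<.1)&(abs(X-.557)<.13); q=P[m]; print("middle",np.median(q[:,2]),cv2.minAreaRect((q[:,:2]*1000).astype(np.float32)))
go(.4367,.209,.016,0)
E
```

```text
rim 0.04515858499471706 ((436.46588134765625, 202.61660766601562), (201.3185272216797, 150.37716674804688), 89.93608093261719)
bar 1464 [0.43707346 0.20910396 0.04167054] ((436.66009521484375, 206.47073364257812), (16.184221267700195, 78.69647216796875), 0.29130786657333374)
middle 0.12681840433831082 ((558.7882080078125, -90.77693176269531), (210.5779571533203, 150.49984741210938), 3.7218165397644043)
GO [252.7  -0.4 -59.3] [-0.2  0.  -0. ] cur [0.4367 0.1498 0.2687] a -0.2 open 0.998 t 52.3 F [-0.2 -0.8  0.5] q6 0.08
```

The middle tray is back within about 1.5 mm of its original place and parallel to it. Now the top tray.

Call:
{"name": "step_arm", "arguments": {
  "motion": [
    [40,0,-30,0,0,0,0],
    [90,0,-59,0,0,0,0],
    [150,0,-59,0,0,0,0],
    [200,0,-59,0,0,0,0],
    [240,0,-59,0,0,0,0],
    [251,0,-59,0,0,0,0],
    [251,0,-59,0,0,0,255],
    [251,0,-59,0,0,0,255],
    [251,0,-59,0,0,0,255],
    [251,0,-59,0,0,0,255]
  ]
}}

```text
time_s: 53.55
eef_pos: [0.4379, 0.2091, 0.0191]
eef_rot: [0.501, 0.501, 0.499, -0.499]
wrist_force: [0.5, -0.4, -1.0]
opening: 0.199
```

Call:
{"name": "step_arm", "arguments": {
  "motion": [
    [0,0,0,0,0,0,255],
    [-25,0,0,0,0,0,255],
    [-75,0,0,0,0,0,255],
    [-130,0,0,0,0,0,255],
    [-185,0,0,0,0,0,255],
    [-215,0,0,0,0,0,255],
    [-220,0,0,0,0,0,255],
    [-220,0,0,0,0,0,255]
  ]
}}

```text
time_s: 54.55
eef_pos: [0.4359, 0.2087, 0.2365]
eef_rot: [-0.5, -0.5, -0.5, 0.5]
wrist_force: [-1.3, 1.2, -3.3]
opening: 0.196
```

```bash
python3 - <<'E'
from h import *
go(*B,.235,93.8)
E
```

```text
GO [  1.6 121.1 299.7] [86.2  0.1  0. ] cur [0.4359 0.2087 0.2365] a 0.0 open 0.196 t 54.55 F [-1.3  1.2 -3.3] q6 0.2
```

Call:
{"name": "step_arm", "arguments": {
  "motion": [
    [0,12,30,8,0,0,255],
    [0,28,70,17,0,0,255],
    [0,46,115,27,0,0,255],
    [0,64,160,37,0,0,255],
    [0,82,205,47,0,0,255],
    [0,100,248,57,0,0,255],
    [0,113,282,67,0,0,255],
    [0,119,297,77,0,0,255],
    [0,120,299.5,86.2,0,0,255],
    [0,120,299.5,86.2,0,0,255]
  ]
}}

```text
time_s: 55.8
eef_pos: [0.5555, -0.0905, 0.2351]
eef_rot: [-0.023, -0.705, -0.024, 0.708]
wrist_force: [0.5, -0.8, -2.8]
opening: 0.198
```

Call:
{"name": "step_arm", "arguments": {
  "motion": [
    [0,0,0,0,0,0,255],
    [20,0,0,0,0,0,255],
    [50,0,0,0,0,0,255],
    [70,0,0,0,0,0,255],
    [75,0,0,0,0,0,255],
    [75,0,0,0,0,0,255],
    [75,0,0,0,0,0,255]
  ]
}}

```text
time_s: 56.68
eef_pos: [0.5575, -0.0908, 0.1641]
eef_rot: [0.024, 0.708, 0.023, -0.706]
wrist_force: [0.4, -0.7, -3.4]
opening: 0.199
```

```bash
python3 - <<'E'
from h import *
go(*B,.149,93.8)
E
```

```text
GO [15.1  0.2  0.5] [ 0.1 -0.1 -0.1] cur [ 0.5575 -0.0908  0.1641] a -86.1 open 0.199 t 56.67 F [ 0.4 -0.7 -3.4] q6 1.13
```

Call:
{"name": "step_arm", "arguments": {
  "motion": [
    [7,0,0,0,0,0,255],
    [12,0,0,0,0,0,255],
    [15,0,0,0,0,0,255],
    [15.5,0,0,0,0,0,255],
    [15.5,0,0,0,0,0,60],
    [15.5,0,0,0,0,0,60],
    [15.5,0,0,0,0,0,60],
    [-20,0,0,0,0,0,60],
    [-80,0,0,0,0,0,0],
    [-140,0,0,0,0,0,0]
  ]
}}

```text
time_s: 57.92
eef_pos: [0.5563, -0.0905, 0.3042]
eef_rot: [-0.023, -0.707, -0.024, 0.707]
wrist_force: [1.1, -0.3, -0.3]
opening: 1.002
```

Call:
{"name": "step_arm", "arguments": {
  "motion": [
    [-20,20,30,0,0,0,0],
    [-20,60,60,0,0,0,0],
    [-20,110,80,0,0,0,0],
    [-20,150,90,0,0,0,0],
    [-20,150,90,0,0,0,0],
    [-20,150,90,0,0,0,0]
  ]
}}

```text
time_s: 58.68
eef_pos: [0.4768, -0.2459, 0.3227]
eef_rot: [0.023, 0.707, 0.024, -0.706]
wrist_force: [1.4, 0.2, 0.6]
opening: 1.001
```

```bash
python3 - <<'E'
from h import *
rgb,d,P,C,i=shot("wrist","w9"); X,Y,Z=P[...,0],P[...,1],P[...,2]
def rect(m,n):
    q=P[m]; print(n,len(q),np.median(q,0).round(4) if len(q) else 0,cv2.minAreaRect((q[:,:2]*1000).astype(np.float32)) if len(q) else 0)
g=cv2.cvtColor(rgb,cv2.COLOR_RGB2GRAY)
rect((abs(X-.583)<.012)&(Y<-.170)&(Y>-.190)&(Z>.06)&(Z<.075),"ptr")
rect((Z>.169)&(Z<.18)&(abs(Y+.09)<.1)&(abs(X-.557)<.13),"rim")
r2,_,P,_,_=shot("top","t9"); X,Y,Z=P[...,0],P[...,1],P[...,2]
rect((Z>.169)&(Z<.18)&(abs(Y+.09)<.1)&(abs(X-.557)<.13),"top rim")
r3=shot("scene")[0]
cv2.imwrite("pics/f.png",np.hstack([cv2.resize(rgb,(400,300)),cv2.resize(r3[90:270,200:440],(400,300))])[:,:,::-1])
go(*B,.3,94)
E
```

```text
ptr 55 [ 0.5826 -0.1758  0.0687] ((582.8959350585938, -175.98069763183594), (3.8885347843170166, 11.931868553161621), 3.6667463779449463)
rim 7231 [ 0.531  -0.0974  0.1724] ((527.7340087890625, -95.86502838134766), (154.24790954589844, 145.68406677246094), 3.446398973464966)
top rim 746 [ 0.5549 -0.0907  0.173 ] ((557.204833984375, -90.51860809326172), (210.65330505371094, 149.8900909423828), 3.7402684688568115)
GO [  23.  -148.4  -90.1] [-0.1 -0.  -0. ] cur [ 0.4772 -0.2451  0.3229] a -86.1 open 1.001 t 58.83 F [-0.4  0.  -0.7] q6 0.81
```

View pics/f.png

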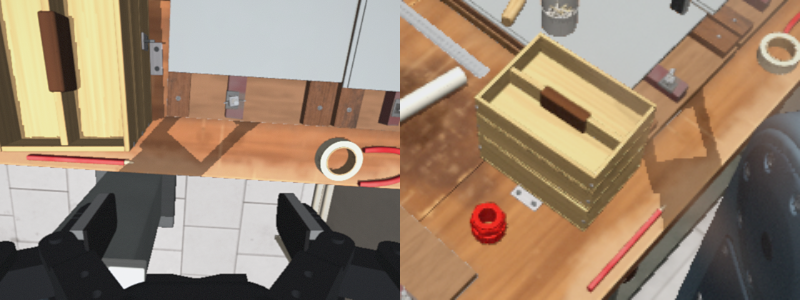

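The stack stands square and level, with its rim at 0.173, centre (0.557, -0.0905) and yaw 3.7°. The pencil looks unmoved and the robot is clear, so I'm handing in.

```bash
python3 -c "
from h import *
print(ctrl.hand_in())"
```

```text
the job is handed in; nothing more can be done
None
```

The job is done and handed in at about 59 s of robot time; no verdict was given.

**What I did:**
- **Trays off:** I set the top tray on the free bench and the middle tray on top of it.
- **Divider:** I slid it 53 mm along the tray to the pointer.
- **Parts:** All four were present. The union and coupling went into the near compartment, and both wing nuts went beyond the divider. The coupling had been knocked to a new spot before I reached it, so I measured it again before gripping.
- **Restack:** The middle tray went back first, then the top tray.

**Last checks:**
- **Divider:** It was about 0.6 mm from the pointer just before restacking. It is hidden under the trays now, so I could not check it after that.
- **Fittings and nuts:** Before restacking I saw all four in the right compartments. They are also hidden now.
- **Stack:** The top rim measured at (0.557, -0.0905) with yaw 3.7°, within 1–2 mm of where it stood at the start. The middle tray was within about 1.5 mm when checked. The top rim height read 0.173 m at the start and at the end; the nominal value is 0.176 m, a difference I put down to camera calibration.
- **Pencil and red look-alike:** I did not touch either one, and both looked in place in the last picture. I did not measure the pencil's position.

No check failed. One reading disagreed: the yaw fitted from the bottom tray's partly seen rim was about 3.0°, while the other measurements gave 3.5–4.1°. I used 3.8°.

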